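# Lock the hand lens into the reading stand

## Task

Mount the hand lens in the overhead ring of the reading stand: lift it straight up into the ring with its handle to the left of the stand's front so that its three lugs pass the gaps, twist the handle round towards the front until the lugs come up against their stop, let it sink into the locking notches and leave it hanging there level and locked. Work gently, feeling for the gaps and the stop and never forcing anything against the stand, and leave the stapler, ink bottle, hand bell and eraser where they are.

Things in the scene. Friction and masses are not known exactly. Their poses are not given: they have to be found in the camera images.
- lens_center (a point): Hand lens, 0.10 to 0.19 kg, lying flat on the desk, collar up. The point is on the axis of its round black barrel (68 mm diameter, 26 mm high), half-way up, 13 mm above its underside. z is the lens axis (up), the handle runs along -x. Lens yaw is the turn of these axes about z.
- lens_lugs (a point): On the lens axis, 43 mm above its underside, half-way up its lugs. A metal collar, 48 mm diameter, stands on the barrel up to 54 mm, then narrows to 38 mm diameter at 62 mm. Three equal lugs stand out of it to a radius of 31 mm, each 10 mm wide, from 40 to 46 mm above the underside: one over the handle (-x), the others 120 deg to each side of it.
- lens_grip (a point): Centre of the lens handle's grip, 100 mm along -x from the lens axis, 16 mm above the lens's underside; axes as lens_center. The flat-sided wooden handle is 16 mm wide (y) and 20 mm high (z), and runs from 34 to 148 mm from the axis.
- stand: Reading stand, fixed to the desk. Origin on the desk under the vertical axis of its overhead mount ring; z up, front -x, left +y. Foot (96 mm wide, 14 mm high) and post lie behind, x = +35 to +160 mm, the post to 182 mm high; the space under the ring is open. Ring in its hoop: outer radius 47 mm, from 150 to 174 mm above the desk; a 22 mm wide arm runs back to the post.
- mount (a point): Centre of the ring's underside, on its axis, 150 mm above the desk; axes as the stand. Here opens the bore for the collar, 50 mm diameter, with three gaps 14 mm wide for the lugs (about 4 deg of play either way). Lugs that miss the gaps touch the underside, with the lens's underside 104 mm above the desk.
- enter_dir (a point): Nominal direction of the lens handle, seen from the ring's axis, in which the lugs pass the gaps: 45 deg left of the front (lens yaw = stand yaw - 45 deg); point 100 mm from the axis. But the ring, clamped by hand, may be turned up to 18 deg either way with gaps, stops and notches; this is not measured, so feel for it. A short rib on the ring's rim marks the true direction.
- ring_inside (a point): On the axis, 168.5 mm above the desk, at the ceiling inside the ring where the risen lugs touch (lens underside then 122.5 mm above the desk). From there the lens turns counter-clockwise seen from above; the other way is walled off. Turning needs its underside more than 118 mm up, so that the lugs clear the 8 mm thick lands.
- lock_dir (a point): Nominal direction of the handle when locked, seen from the axis: the front (lens yaw = stand yaw), 45 deg on from entering, with the same unknown up to 18 deg; point 100 mm from the axis. A wider rib marks the true one. About 2.5 deg beyond it a solid stop ends the turn, felt mostly as a moment about the vertical; there the lugs stand over notches 12.4 mm wide and 3 mm deep, open upward.
- seat (a point): On the axis, 115 mm above the desk: where the centre of the lens's underside is when the lens hangs locked, its lugs sunk 3 mm into the notches.
- stapler_mid (a point): stapler, 38x150x52 mm, bystander; the point is at its centre
- ink_bottle_mid (a point): square ink bottle, 52x52x62 mm, bystander; the point is at its centre
- bell_mid (a point): hand bell, 62 mm diameter, 89 mm high, bystander; the point is at its centre
- eraser_mid (a point): eraser, 21x48x11 mm, bystander; the point is at its centre
- plant (a point): Fixed bronze plant ornament, 410 mm high, reaching up to 85 mm to every side of this point, which is half-way up it: an obstacle to keep the arm clear of. Beyond it, between it and the tall lamp (which stands at x above 0.70 m), the air is clear from 0.2 m up at x = 0.62 to 0.64 m. A wooden chest 126 mm high stands beyond the lens, at x above 0.68 m.

How it is judged:
On the way:
1. the lugs are up through the gaps, in the ring (lens underside at least 117.5 mm above the desk, on the ring's axis within 5 mm) (z of lens_center in the frame of stand above 0.1305 m and horizontal distance between lens_center and mount below 0.005 m), for 0.1 s.
At the end, for the whole second after the job is handed in: The lens hangs released, at rest and level (within 4.5 deg) in the ring with its lugs in the notches: its underside 115 mm above the desk within 1.5 mm and its axis within 5 mm of the ring's (z of lens_center in the frame of stand between 0.1265 and 0.1295 m and horizontal distance between lens_center and mount below 0.005 m and angle between lens_center's own z axis and vertical below 0.08 rad and linear speed of lens below 0.02 m/s and contact force between lens and the fingers below 0.1 N); the robot touches nothing.
It fails at once if the lens is pressed against the stand with more than 80 N in all (some 2 N m of twist at the stop) (contact force between lens and stand above 80 N).
It fails at once if the robot presses on the stand with more than 20 N (contact force between the arm and stand above 20 N).
It fails at once if the stapler, ink bottle, hand bell or eraser is moved more than 30 mm (distance of any of stapler_mid, ink_bottle_mid, bell_mid, eraser_mid from where it was at the start of the episode above 0.03 m).
It also fails if it takes over 72 s, if anything falls off the work surface, if the arm or the gripper's body presses on something with over 40 N, if the wrist force passes 120 N, or if a joint passes its speed limit or range.

## Robot

A 7-joint arm with a two-finger parallel gripper is mounted at the origin on the work surface; the furniture and walls round the work are solid. World frame = base frame: x ahead of the robot, y to its left, z up, the work surface at z = 0. Lengths are in m, angles in rad, forces in N, time in s.
With the tool pointing down it reaches from about 0.35 to 0.9 m from the base axis. Payload 7.2 kg.
Tool frame: the origin (TCP) lies at the very end of the fingers, on their centre line; the grasp point (between the pads) lies 19 mm behind it; x points along the fingers, y is the direction in which the jaws open and shut, and the axes are right-handed (so a half turn about x gives the same grasp; the last joint's range is limited). The gripper opens to 85 mm and grips with 20 to 120 N. Pads are 22 mm wide; open, the fingers measure 114 mm over their backs; the gripper's body (76 mm by 85 mm) begins 54 mm behind the grasp point. The pads swing forward as they close: fully open they stand 13 mm farther back than shut.
Start: joints at [-0.068, 0.411, -0.013, 1.596, 0.006, 1.134, -0.082], TCP at [0.625, -0, 0.231] pointing down, gripper open.
Joint ranges: [-2.95, 2.95], [-0.29, 1.99], [-1.47, 1.44], [0.14, 2.54], [-1.03, 4.17], [0.13, 1.85], [-2.86, 2.86]. Speed limits (rad/s): [2.39, 2.39, 3.01, 3.01, 3.14, 3.14, 3.14].

## Interface

Orientations are given as a unit quaternion [x, y, z, w].
In Python, from plant import telemetry, cams, env gives the robot as it stands. The module is installed in compiled form; this text tells all that it offers.
- The arm moves only by the tool play_rows, never from a script. Its argument "moves" is one flat list of numbers, 5 for each row, row after row: the shift along the world's x, y, z in cm, then the turn about the world's z in degrees, then the finger opening in cm, from 0 to 8.54. In form: [x, y, z, roll, claw, x, y, z, roll, claw, ...]. A call has 1 to 5 rows; each row is the pose to reach, as a shift and turn from the pose commanded when the call began; what a row does not reach only later rows make up. A row lasts 1/12 s, in which the tool goes at most 41.7 mm and 7.16 degrees, less where a joint would pass 70% of its speed; a pose out of reach is approached as far as the arm can. A call with a gripper value outside its range is refused whole. The fingers move at their own pace and stop on an object; "force" is the grip in N (left out, the last holds). Time passes only in rows, so rows that repeat a pose let the fingers close. It gives the time, the measured TCP pose, the force and the opening at its end, in the units of the state.
- telemetry.get_obs(): the state, without advancing time (a new reading comes with each control period).
- cams.read_camera(name): name is "scene" or "side" or "wrist"; returns the picture (384x512x3 uint8, red, green, blue); there is no depth.
- cams.camera_params(name): a dict with "fx", "fy", "cx", "cy" (pixels), "extrinsics" (4x4, takes a point from world to camera coordinates). Camera axes: x right, y down, z forward; pixel columns grow to the right and rows downward; lengths in m; the calibration is good to about 2 mm. The wrist camera is an equidistant fisheye: a pixel r from the principal point sees the ray r / f radians off the axis. A picture is of the moment at which its call begins: read the wrist's pose just before it. camera_params takes no time and is no camera call; for the wrist camera it gives the pose at the moment of the call.
- env.job_done(): hands the job in, once; it reports no verdict.
The state is a dict: "clock": time; "joints": joint angles; "dq": joint speeds; "tau": joint torques, N m; "ee_pos": TCP position; "orientation": TCP orientation; "force": force on the tool from outside, world axes, zero at the start; "moment": the same for the moment, N m; "finger_gap": opening from 0.0 (shut) to 1.0 (fully open).
Only numpy, scipy, OpenCV 4.12 (cv2) and the standard library are available. Lean on these libraries where they do the work, as an engineer would, in place of code of your own. Each camera call takes 0.05 s, during which the arm holds its last target.

## Working session

There is one attempt and no reset: what is moved stays moved. The work goes in short steps, Python scripts to look and compute and a tool call to move; the robot and the scene stay as the last step left them, time stands still between calls to the robot, and variables do not carry over. Pictures are saved under pics/ and viewed, and the job is handed in when it is done.

Besides the shell and the picture viewer there is one more tool, called after "Emit:" as name(argument=value, ...) on one line, values as JSON. play_rows: Moves the arm, as the interface text tells. Its arguments: {"type":"object","properties":{"moves":{"type":"array","items":{"type":"number"}},"force":{"type":"number"}},"required":["moves"]}

```bash
mkdir -p pics; ls
python3 - <<'E'
from plant import telemetry, cams, env
import cv2
o=telemetry.get_obs()
print({k:(v if not hasattr(v,'round') else v) for k,v in o.items()})
for n in ("scene","side","wrist"):
    p=cams.camera_params(n); print(n,p)
    im=cams.read_camera(n)
    cv2.imwrite(f"pics/a_{n}.png",im[:,:,::-1])
E
```

```text
pics
{'clock': 0.0, 'joints': array([-0.06816826,  0.41190295, -0.01274818,  1.59707914,  0.00558733,
        1.13430871, -0.08217731]), 'dq': array([-0.00161102, -0.00101657, -0.00037912,  0.00060761,  0.00110442,
        0.00023479, -0.00088092]), 'tau': array([-1.18789325e-03, -6.00636005e+01,  6.81361444e-01, -2.99419034e+01,
        1.37590774e-02,  1.04116063e-02,  2.51732433e-05]), 'ee_pos': array([ 6.24480433e-01, -3.78412444e-05,  2.30436619e-01]), 'orientation': array([-0.49955076, -0.50040265,  0.50042712, -0.49961878]), 'force': array([ 0.04387393, -0.22807237,  0.06015788]), 'moment': array([-0.00236125, -0.01548827, -0.04470461]), 'finger_gap': 1.000750046783055}
scene {'fx': 357.8830229325354, 'fy': 357.8830229325354, 'cx': 253.79356540895463, 'cy': 192.11268544334013, 'extrinsics': array([[ 0.92409372, -0.3821115 , -0.00644988, -0.5333588 ],
       [-0.24102622, -0.56963145, -0.78576483,  0.23153584],
       [ 0.29657573,  0.72767493, -0.61849174,  1.06783725],
       [ 0.        ,  0.        ,  0.        ,  1.        ]])}
side {'fx': 459.1250833192095, 'fy': 459.1250833192095, 'cx': 251.93518174623668, 'cy': 191.70731506536723, 'extrinsics': array([[ 0.83636187, -0.54759218,  0.02533055, -0.49574808],
       [-0.21541588, -0.37080299, -0.90338316,  0.23024229],
       [ 0.5040782 ,  0.75009863, -0.42808553,  1.19562091],
       [ 0.        ,  0.        ,  0.        ,  1.        ]])}
wrist {'fx': 297.3186396354542, 'fy': 297.3186396354542, 'cx': 258.91325020642125, 'cy': 194.13437893279266, 'extrinsics': array([[ 9.99998155e-01, -3.62699020e-04, -1.88637348e-03,
        -6.23546855e-01],
       [ 1.64318467e-04, -9.62261864e-01,  2.72125115e-01,
        -3.59471761e-02],
       [-1.91388477e-03, -2.72124923e-01, -9.62260029e-01,
         3.79469687e-01],
       [ 0.00000000e+00,  0.00000000e+00,  0.00000000e+00,
         1.00000000e+00]])}
```

View pics/a_scene.png

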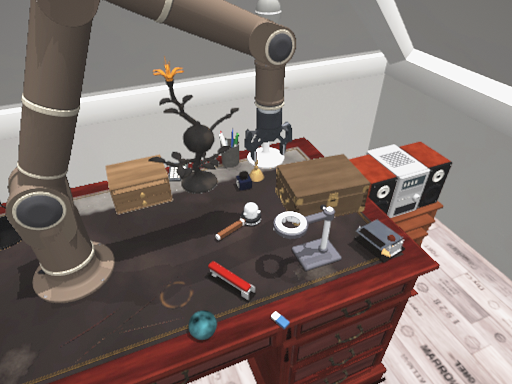

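View pics/a_side.png

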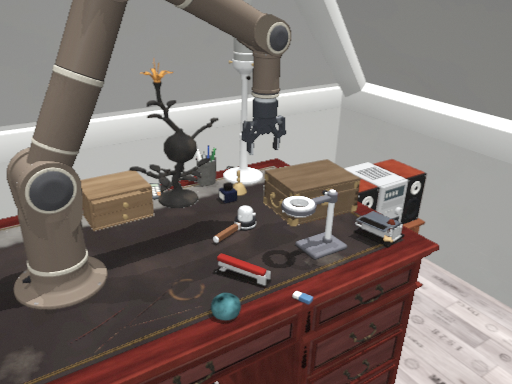

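View pics/a_wrist.png

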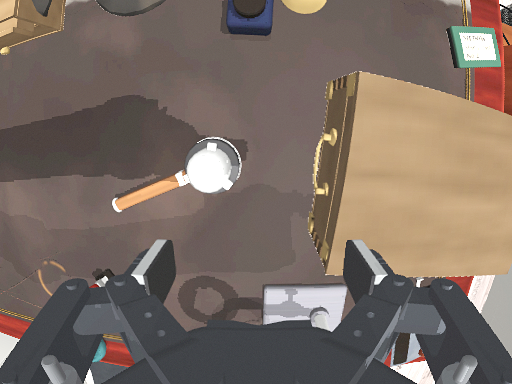

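The wrist view shows the lens (collar near (212,165), handle end at (118,205)), with the stand base near (305,305). The scene and side views show the ring at (291,222) and (299,206). Next I zoom in on these.

```bash
cat > h.py <<'E'
import numpy as np, cv2
from plant import telemetry, cams, env
def ray(name,u,v,p=None):
    p=p or cams.camera_params(name); E=p['extrinsics']; R=E[:3,:3]; t=E[:3,3]
    x=(u-p['cx'])/p['fx']; y=(v-p['cy'])/p['fy']
    if name=='wrist':
        r=np.hypot(x,y); d=np.array([np.sin(r)*x/max(r,1e-9),np.sin(r)*y/max(r,1e-9),np.cos(r)])
    else: d=np.array([x,y,1.])
    return -R.T@t, R.T@d
def onz(name,u,v,z,p=None):
    c,d=ray(name,u,v,p); return c+d*(z-c[2])/d[2]
def proj(name,P,p=None):
    p=p or cams.camera_params(name); E=p['extrinsics']; q=E[:3,:3]@np.asarray(P)+E[:3,3]
    if name=='wrist':
        rr=np.hypot(q[0],q[1]); th=np.arctan2(rr,q[2]); return p['cx']+p['fx']*th*q[0]/rr, p['cy']+p['fy']*th*q[1]/rr
    return p['cx']+p['fx']*q[0]/q[2], p['cy']+p['fy']*q[1]/q[2]
def crop(src,out,x0,x1,y0,y1,k):
    im=cv2.imread(src)[y0:y1,x0:x1]; cv2.imwrite(out,cv2.resize(im,None,fx=k,fy=k,interpolation=cv2.INTER_CUBIC))
E
python3 - <<'E'
from h import *
crop('pics/a_wrist.png','pics/b1.png',100,260,110,230,5)
crop('pics/a_scene.png','pics/b2.png',200,360,180,290,5)
crop('pics/a_side.png','pics/b3.png',200,360,170,290,5)
E
```

```text
(no output)
```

View pics/b1.png

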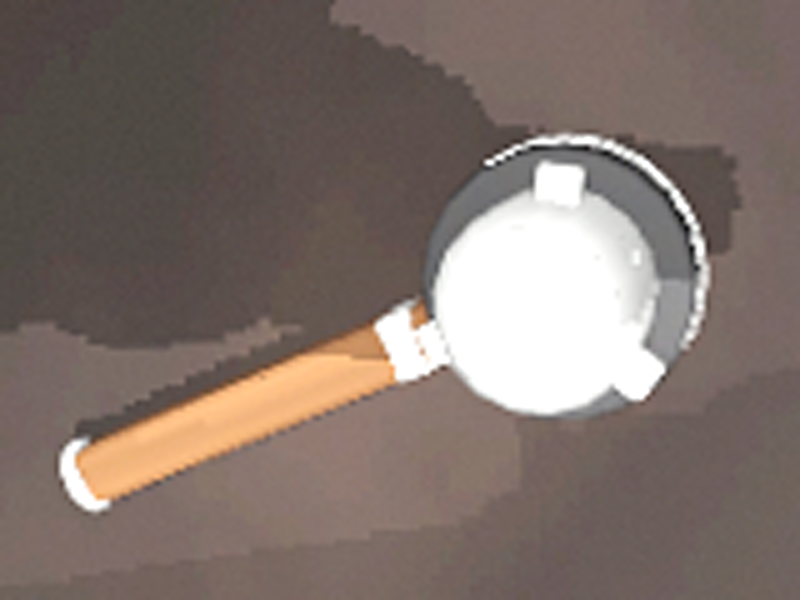

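View pics/b2.png

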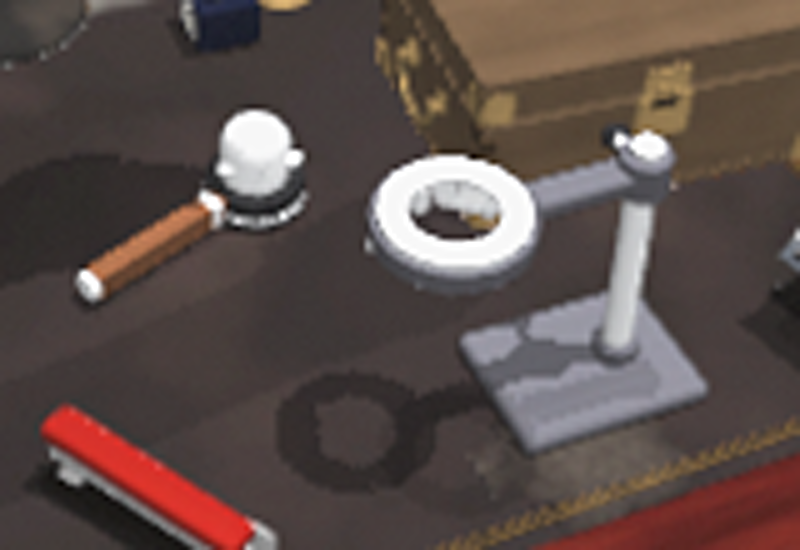

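View pics/b3.png

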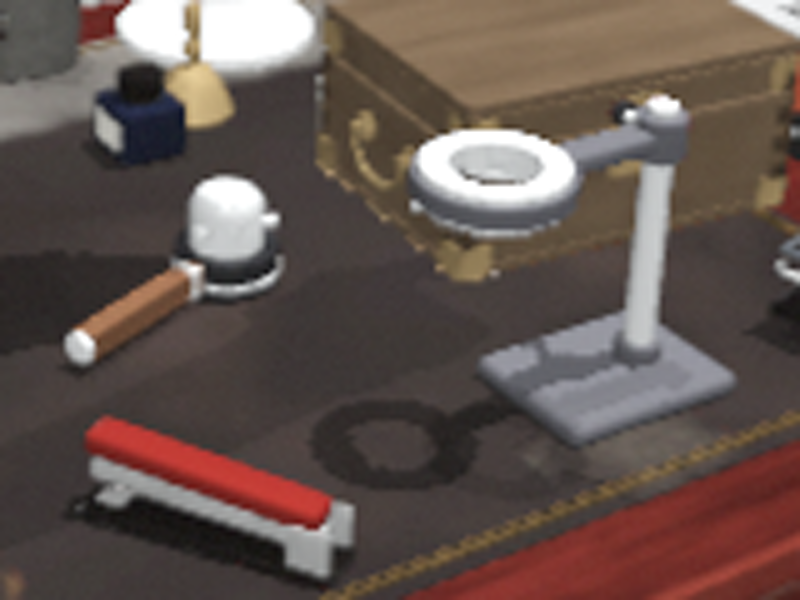

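Run:
```python
from h import *
np.set_printoptions(precision=4,suppress=True)
im=cv2.imread('pics/a_wrist.png')
hsv=cv2.cvtColor(im,cv2.COLOR_BGR2HSV)
m=cv2.inRange(hsv,(5,90,90),(22,255,255)); m[:140]=0;m[215:]=0;m[:,:105]=0;m[:,195:]=0
ys,xs=np.nonzero(m); print(len(xs),xs.min(),xs.max(),ys.min(),ys.max())
P=np.array([onz('wrist',x,y,0.026)[:2] for x,y in zip(xs,ys)])
c=P.mean(0); w,V=np.linalg.eigh(np.cov((P-c).T)); d=V[:,1]; d=d if d[0]>0 else -d
print('handle c',c,'yaw',np.degrees(np.arctan2(d[1],d[0])), 'len',np.ptp((P-c)@d),'wid',np.ptp((P-c)@V[:,0]))
s=(P-c)@d; print('ext',c+d*s.min(),c+d*s.max())
f=lambda x,y:(100+x/5,110+y/5)
A=onz('wrist',*f(562,165),.046)[:2];B=onz('wrist',*f(650,388),.046)[:2]
print('lugs',A,B,np.hypot(*(A-B)),'expect',31*3**.5)
# barrel outline at bottom z: extremes
for e,z in (((425,280),.026),((710,270),.003),((575,133),.003),((570,418),.026)): print(onz('wrist',*f(*e),z))
print('tipend',onz('wrist',*f(75,475),.02))
# domed top
print('top centre', onz('wrist',*f(548,300),.054))
# ring scenes
g=lambda x,y:(200+x/5,180+y/5); k=lambda x,y:(200+x/5,170+y/5)
print('ring top outer scene',[onz('scene',*g(*q),.172)[:2] for q in ((368,205),(540,210),(455,153))])
print('bore scene',[onz('scene',*g(*q),.174)[:2] for q in ((408,208),(502,212),(457,177),(455,241))])
print('bore side',[onz('side',*k(*q),.174)[:2] for q in ((448,163),(542,163),(495,140),(495,186))])
print('post cap',onz('scene',*g(648,150),.18)[:2],onz('side',*k(663,105),.18)[:2])
print('foot scene',[onz('scene',*g(*q),.014)[:2] for q in ((460,340),(530,445),(706,386),(640,292))])
print('foot side',[onz('side',*k(*q),.014)[:2] for q in ((480,360),(577,438),(735,378),(630,310))])
print('foot wrist',[onz('wrist',*q,.014)[:2] for q in ((263,285),(347,285))])
print('rib scene',onz('scene',*g(368,243),.160)[:2],onz('side',*k(415,206),.160)[:2])
```

```text
887 115 185 170 209
handle c [ 0.4809 -0.027 ] yaw 21.14840711367315 len 0.10885618085311867 wid 0.017871764198671092
ext [ 0.4336 -0.0453] [ 0.5351 -0.006 ]
lugs [0.572  0.0348] [ 0.5907 -0.0165] 0.05463529696367525 expect 53.693575034635195
[0.5341 0.0055 0.026 ]
[0.6023 0.0032 0.003 ]
[0.5687 0.0385 0.003 ]
[ 0.5687 -0.0292  0.026 ]
tipend [ 0.4279 -0.047   0.02  ]
top centre [0.5692 0.0057 0.054 ]
ring top outer scene [array([ 0.5529, -0.2032]), array([ 0.6374, -0.2432]), array([ 0.6163, -0.1833])]
bore scene [array([ 0.5709, -0.2158]), array([ 0.6164, -0.2384]), array([ 0.607 , -0.2037]), array([ 0.5827, -0.2486])]
bore side [array([ 0.5698, -0.2139]), array([ 0.6143, -0.2399]), array([ 0.6099, -0.2044]), array([ 0.5749, -0.2484])]
post cap [ 0.7121 -0.2309] [ 0.7136 -0.2268]
foot scene [array([ 0.6296, -0.1841]), array([ 0.6293, -0.2738]), array([ 0.7493, -0.2751]), array([ 0.7545, -0.1917])]
foot side [array([ 0.6294, -0.1834]), array([ 0.6247, -0.2778]), array([ 0.7471, -0.2772]), array([ 0.7467, -0.1848])]
foot wrist [array([ 0.6295, -0.1679]), array([ 0.7535, -0.1726])]
rib scene [ 0.5459 -0.2191] [ 0.5408 -0.2241]
```

Run:
```python
from h import *
np.set_printoptions(precision=4,suppress=True)
def tri(a,b):
    (c1,d1),(c2,d2)=ray('scene',*a),ray('side',*b)
    A=np.stack([d1,-d2],1); s=np.linalg.lstsq(A,c2-c1,rcond=None)[0]
    return (c1+d1*s[0]+c2+d2*s[1])/2
print('cam',ray('wrist',258,194)[0])
print('plant base',onz('scene',199,183,0.0),onz('side',178,197,0), 'plant ball',tri((198,138),(180,148)))
print('stapler',[onz('scene',*q,.04) for q in ((213,264),(250,293))])
print('ink',onz('scene',244,182,.03),'bell',onz('scene',257,175,.03),'eraser',onz('scene',280,320,.005))
```

```text
cam [0.6243 0.0684 0.3739]
plant base [0.4584 0.2753 0.    ] [0.4687 0.2972 0.    ] plant ball [0.478  0.284  0.1907]
stapler [array([ 0.3791, -0.1724,  0.04  ]), array([ 0.4401, -0.3057,  0.04  ])]
ink [0.6094 0.1746 0.03  ] bell [0.6725 0.1974 0.03  ] eraser [ 0.4898 -0.3891  0.005 ]
```

Emit:
play_rows(moves=[0, -3, 2, 0, 8.5, 0, -7, 4, 0, 8.5, -1, -11, 4, 0, 8.5, -2, -15, 4, 0, 8.5, -3, -19, 4, 0, 8.5])

```text
clock: 0.57
ee_pos: [0.5948, -0.1903, 0.2715]
orientation: [0.5, 0.5, -0.5, 0.5]
force: [0.9, -0.2, 0.2]
finger_gap: 0.996
```

Emit:
play_rows(moves=[0, -3, 0, 0, 8.5, 0, -6, 0, 0, 8.5, 0, -8.5, 0, 0, 8.5, 0, -8.5, 0, 0, 8.5, 0, -8.5, 0, 0, 8.5])

```text
clock: 0.98
ee_pos: [0.5945, -0.2756, 0.2706]
orientation: [-0.501, -0.499, 0.501, -0.499]
force: [0.7, 0.4, -0.1]
finger_gap: 0.995
```

Run:
```python
from h import *
p=cams.camera_params('wrist'); im=cams.read_camera('wrist'); cv2.imwrite('pics/c_wrist.png',im[:,:,::-1])
import pickle; pickle.dump(p,open('c.pkl','wb'))
print(telemetry.get_obs()['ee_pos'],proj('wrist',(.594,-.227,.174),p))
crop('pics/c_wrist.png','pics/c1.png',180,340,100,260,4)
cv2.imwrite('pics/c2.png',cv2.resize(im[:,:,::-1],None,fx=1.5,fy=1.5))
```

```text
[ 0.59511813 -0.27358852  0.27074102] (np.float64(258.9642131053974), np.float64(136.77509198598793))
```

View pics/c2.png

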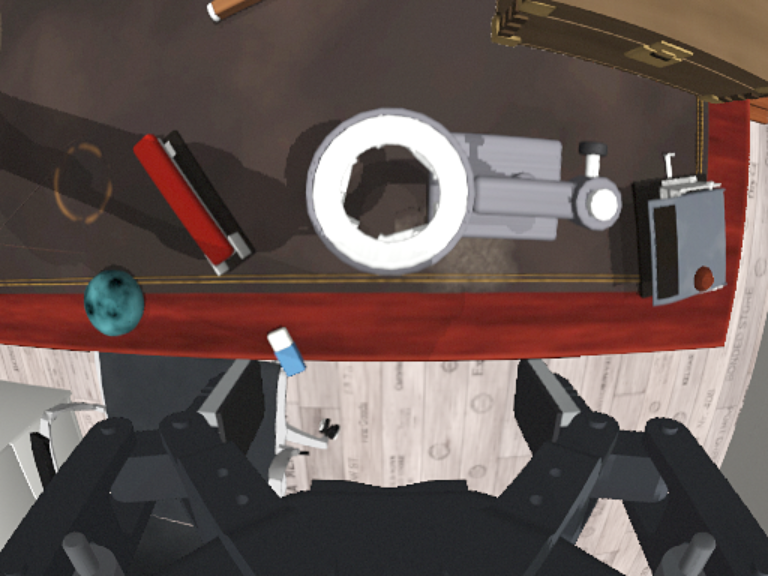

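Run:
```python
from h import *
import pickle; p=pickle.load(open('c.pkl','rb'))
crop('pics/c_wrist.png','pics/c3.png',196,326,62,192,5)
im=cv2.imread('pics/c_wrist.png'); 
crop_=im[62:192,196:326].astype(float)
g=np.clip((crop_-150)*255/105,0,255); d=np.clip(crop_*2.5,0,255)
cv2.imwrite('pics/c4.png',cv2.resize(np.hstack([g,d]).astype('uint8'),None,fx=3,fy=3,interpolation=cv2.INTER_CUBIC))
print('ctr',[onz('wrist',260.3,127.7,z,p)[:2] for z in (.16,.174)], 'post',onz('wrist',603/1.5,203/1.5,.182,p)[:2])
print('outer',[onz('wrist',u/1.5,v/1.5,.165,p)[:2] for u,v in ((306,192),(475,192),(390,108),(390,275))])
print('foot', [onz('wrist',u/1.5,v/1.5,.014,p)[:2] for u,v in ((560,141),(556,239))])
```

```text
ctr [array([ 0.59513817, -0.22038052]), array([ 0.59509795, -0.2196487 ])] post [ 0.71417881 -0.22176786]
outer [array([ 0.54780576, -0.21956144]), array([ 0.64255606, -0.21984678]), array([ 0.595042  , -0.17328108]), array([ 0.59472544, -0.26783398])]
foot [array([ 0.75268337, -0.17633873]), array([ 0.75267953, -0.26924796])]
```

View pics/c3.png

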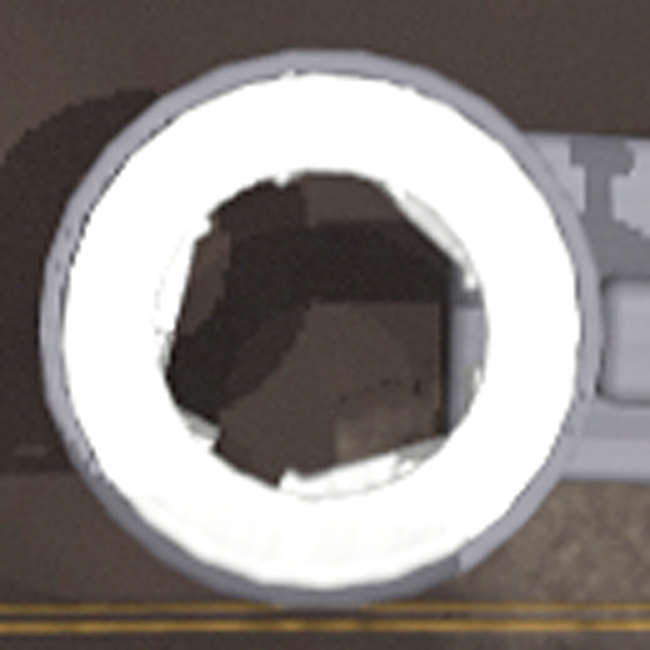

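View pics/c4.png

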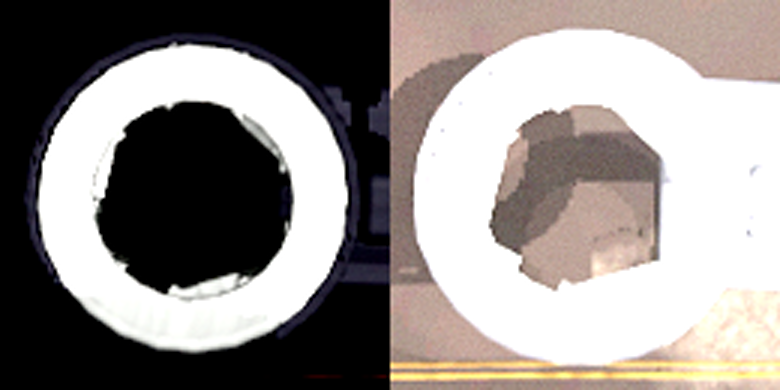

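Run:
```python
from h import *
p=cams.camera_params('wrist'); im=cams.read_camera('wrist')[:,:,::-1]; cv2.imwrite('pics/d_wrist.png',im)
p2=cams.camera_params('wrist');print(np.abs(p['extrinsics']-p2['extrinsics']).max(),telemetry.get_obs()['ee_pos'])
hsv=cv2.cvtColor(np.ascontiguousarray(im),cv2.COLOR_BGR2HSV)
m=((hsv[...,2]>225)&(hsv[...,1]<40)).astype('uint8'); m[:62]=0;m[192:]=0;m[:,:196]=0;m[:,314:]=0
cs,_=cv2.findContours(m,cv2.RETR_EXTERNAL,cv2.CHAIN_APPROX_NONE); c=max(cs,key=cv2.contourArea)
e=cv2.fitEllipse(c); print(e, onz('wrist',*e[0],.174,p), [onz('wrist',*e[0],.174,p2)])
ring=onz('wrist',*e[0],.174,p)
a=onz('wrist',e[0][0]-e[1][0]/2,e[0][1],.174,p); print('R',np.hypot(*(a-ring)[:2]))
# scene white top ring fit
for n in('scene','side'):
    s=cv2.imread(f'pics/a_{n}.png'); h=cv2.cvtColor(s,cv2.COLOR_BGR2HSV)
    m=((h[...,2]>190)&(h[...,1]<50)).astype('uint8'); m[:195]=0; 
    x0,x1,y0,y1=(270,308,208,245) if n=='scene' else (280,317,190,225)
    mm=np.zeros_like(m); mm[y0:y1,x0:x1]=((h[...,2]>190)&(h[...,1]<50))[y0:y1,x0:x1]
    cs,_=cv2.findContours(mm,cv2.RETR_EXTERNAL,cv2.CHAIN_APPROX_NONE); c=max(cs,key=cv2.contourArea)
    e=cv2.fitEllipse(c); print(n,e,onz(n,*e[0],.174), 'wrist-ring projects',proj(n,ring))
```

```text
0.001748136996528374 [ 0.59549169 -0.27244363  0.27088861]
((259.179443359375, 130.42872619628906), (100.35826873779297, 101.70028686523438), 90.65911865234375) [ 0.59470352 -0.21975102  0.174     ] [array([ 0.5950223 , -0.21861213,  0.174     ])]
R 0.04064919439483415
scene ((290.69818115234375, 222.07916259765625), (21.667633056640625, 31.126903533935547), 96.49410247802734) [ 0.59281265 -0.22708913  0.174     ] wrist-ring projects (np.float64(290.0880473911843), np.float64(220.19946192114264))
side ((298.8617858886719, 202.85272216796875), (13.975092887878418, 31.031248092651367), 94.37528228759766) [ 0.59077573 -0.227895    0.174     ] wrist-ring projects (np.float64(298.13027886069085), np.float64(201.36786587726678))
```

Emit:
play_rows(moves=[0, 0, 0, 0, 8.5, 0, 0, 0, 0, 8.5, 0, 0, 0, 0, 8.5, 0, 0, 0, 0, 8.5, 0, 0, 0, 0, 8.5])

```text
clock: 1.5
ee_pos: [0.5955, -0.2732, 0.2714]
orientation: [0.5, 0.5, -0.5, 0.5]
force: [0.3, 0.4, 0.3]
finger_gap: 0.996
```

```bash
cat > ringw.py <<'E'
from h import *
def ringw(tag,z=.174,box=None,rows=True):
    p=cams.camera_params('wrist'); o=telemetry.get_obs(); im=cams.read_camera('wrist')[:,:,::-1].copy(); cv2.imwrite(f'pics/{tag}.png',im)
    return p,o,im
E
python3 - <<'E'
from ringw import *
for i in range(2):
    p,o,im=ringw(f'e{i}')
    p2=cams.camera_params('wrist');print(np.abs(p['extrinsics']-p2['extrinsics']).max(),o['ee_pos'],o['orientation'])
    hsv=cv2.cvtColor(im,cv2.COLOR_BGR2HSV)
    m=((hsv[...,2]>225)&(hsv[...,1]<40)).astype('uint8'); m[:62]=0;m[192:]=0;m[:,:196]=0;m[:,314:]=0
    cs,_=cv2.findContours(m,cv2.RETR_EXTERNAL,cv2.CHAIN_APPROX_NONE); c=max(cs,key=cv2.contourArea)
    e=cv2.fitEllipse(c); print(e, onz('wrist',*e[0],.174,p), [onz('wrist',*e[0],.174,p2)])
E
```

```text
0.00022714770478213882 [ 0.59548717 -0.27319621  0.27140007] [ 0.49986963  0.50014147 -0.49977788  0.50021089]
((258.62176513671875, 131.19798278808594), (100.11051940917969, 101.24962615966797), 93.93539428710938) [ 0.59462985 -0.22013723  0.174     ] [array([ 0.59459099, -0.2202893 ,  0.174     ])]
0.00017715510476887898 [ 0.59540582 -0.27338205  0.27136726] [ 0.49990223  0.50008709 -0.49987805  0.50013257]
((258.67657470703125, 131.03439331054688), (100.15884399414062, 101.254150390625), 94.92597961425781) [ 0.59463511 -0.22015637  0.174     ] [array([ 0.59460378, -0.22027225,  0.174     ])]
```

Run:
```python
from h import *
for n in('scene','side'):
    im=cams.read_camera(n)[:,:,::-1].copy(); cv2.imwrite(f'pics/f_{n}.png',im)
    o=telemetry.get_obs(); u,v=proj(n,o['ee_pos']); print(n,u,v, [proj(n,o['ee_pos']+np.array([s,0,.013])) for s in(-.0425,.0425)])
    x,y=int(u),int(v); crop(f'pics/f_{n}.png',f'pics/f1_{n}.png',x-60,x+60,y-50,y+50,6)
    print(x-60,y-50)
```

```text
scene 302.574504189918 204.61777348325788 [(np.float64(287.3109971440824), np.float64(204.93104782340825)), (np.float64(318.2230716934911), np.float64(196.2522261216817))]
242 154
side 314.05253673349335 175.41841278648533 [(np.float64(301.42150763665643), np.float64(173.9993111496495)), (np.float64(327.0638073830884), np.float64(167.5734399588103))]
254 125
```

View pics/f1_scene.png

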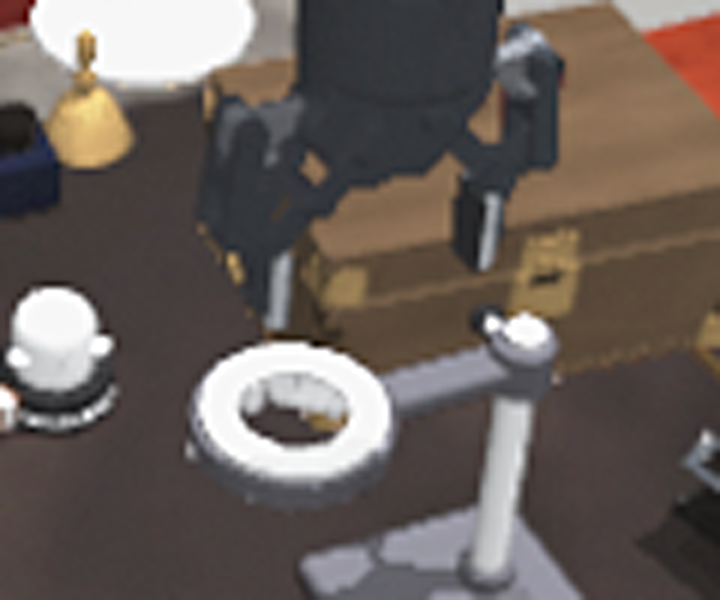

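View pics/f1_side.png

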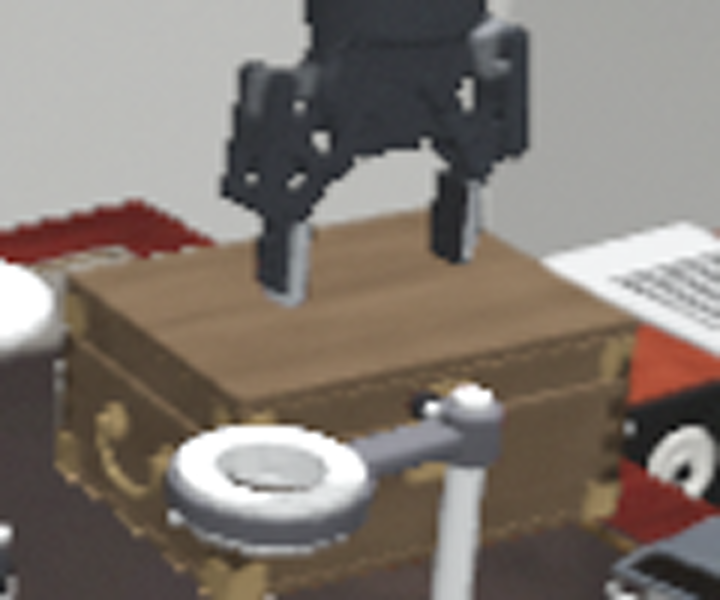

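Run:
```python
from h import *
o=telemetry.get_obs(); p=cams.camera_params('wrist')
for s in(-1,1):
  for dy in(-.011,.011):
    P=o['ee_pos']+np.array([s*.0425,dy,.013]); print(s,dy,[np.round(proj(n,P),1) for n in('wrist','scene','side')])
crop('pics/e1.png','pics/g1.png',110,270,220,330,5)
# lens in scene/side: barrel check from pickled a
for n,P in(('scene',(.568,.005,.062)),('side',(.568,.005,.062)),('scene',(.568,.005,.0)),('side',(.568,.005,.0)),('scene',(.43,-.047,.016)),('side',(.43,-.047,.016))): print(n,P,proj(n,P))
```

```text
-1 -0.011 [array([178.2, 273.1]), array([289.4, 207.7]), array([304.2, 175.5])]
-1 0.011 [array([173.5, 234.6]), array([285.3, 202.2]), array([298.7, 172.5])]
1 -0.011 [array([341.8, 273. ]), array([320.5, 198.9]), array([329.9, 169. ])]
1 0.011 [array([346.6, 234.5]), array([316. , 193.7]), array([324.2, 166.2])]
scene (0.568, 0.005, 0.062) (np.float64(250.58162493542852), np.float64(204.93998619140447))
side (0.568, 0.005, 0.062) (np.float64(245.0562331286465), np.float64(207.44698922921395))
scene (0.568, 0.005, 0.0) (np.float64(250.79637991847812), np.float64(218.6046662222779))
side (0.568, 0.005, 0.0) (np.float64(244.69379027665698), np.float64(224.47461246516121))
scene (0.43, -0.047, 0.016) (np.float64(217.0678231218522), np.float64(236.2843127138379))
side (0.43, -0.047, 0.016) (np.float64(215.08833587687002), np.float64(238.8126478472839))
```

View pics/g1.png

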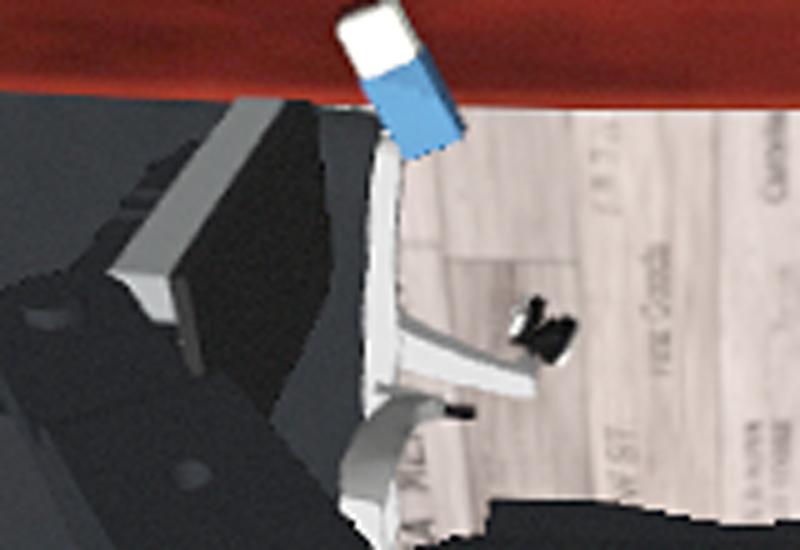

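Emit:
play_rows(moves=[1, 1.4, 0, 7, 8.5, 2, 2.8, 0, 14, 8.5, 3, 4.2, 0, 21, 8.5, 4, 5.6, 0, 28, 8.5, 5, 7, 0, 35, 8.5])

```text
clock: 2.12
ee_pos: [0.6457, -0.2031, 0.2714]
orientation: [0.325, 0.628, -0.325, 0.628]
force: [1.4, 0.1, -1.3]
finger_gap: 0.995
```

Emit:
play_rows(moves=[0, 0, 0, 7, 8.5, 0, 0, 0, 14, 8.5, 0, 0, 0, 21, 8.5, 0, 0, 0, 28, 8.5, 0, 0, 0, 35, 8.5])

```text
clock: 2.53
ee_pos: [0.6453, -0.2038, 0.2713]
orientation: [0.121, 0.697, -0.121, 0.697]
force: [-0.4, -0.6, -0.9]
finger_gap: 0.995
```

Emit:
play_rows(moves=[0, 0, 0, 7, 8.5, 0, 0, 0, 14, 8.5, 0, 0, 0, 21, 8.5, 0, 0, 0, 28, 8.5, 0, 0, 0, 35, 8.5])

```text
clock: 2.95
ee_pos: [0.6453, -0.2038, 0.2713]
orientation: [-0.094, 0.701, 0.094, 0.701]
force: [0.4, -0.5, -0.6]
finger_gap: 0.998
```

Emit:
play_rows(moves=[0, 0, 0, 6, 8.5, 0, 0, 0, 6, 8.5, 0, 0, 0, 6, 8.5, 0, 0, 0, 6, 8.5, 0, 0, 0, 6, 8.5])

```text
clock: 3.37
ee_pos: [0.6453, -0.2037, 0.2713]
orientation: [-0.128, 0.695, 0.128, 0.695]
force: [0.0, -0.3, 0.3]
finger_gap: 0.996
```

Run:
```python
from ringw import *
p,o,im=ringw('h0')
import pickle; pickle.dump(p,open('h0.pkl','wb'))
print(o['clock'],o['ee_pos'],o['joints'].round(3),np.round(proj('wrist',(.594,-.221,.174),p),1))
cv2.imwrite('pics/h1.png',cv2.resize(im,None,fx=1.5,fy=1.5))
```

```text
3.3667 [ 0.64532828 -0.20371627  0.27128996] [ 0.451  0.498 -0.333  1.386  0.163  1.284  2.045] [261.9 131.4]
```

View pics/h1.png

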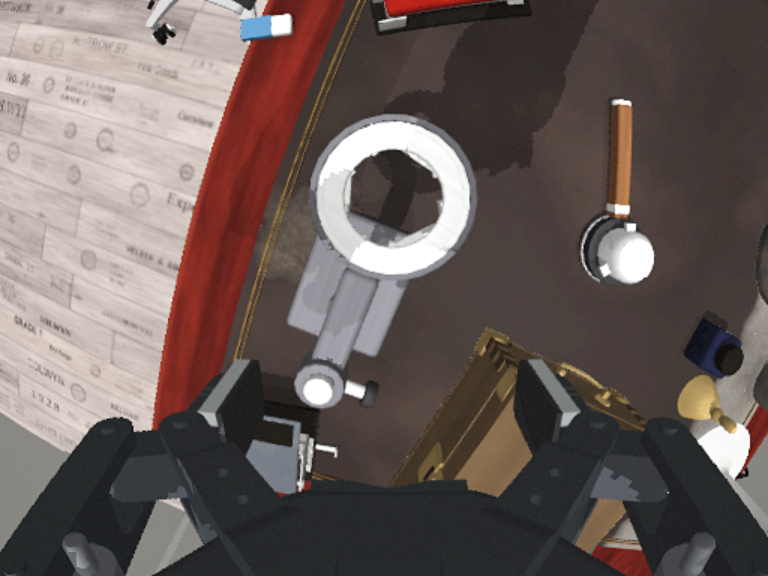

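Run:
```python
from ringw import *
import pickle; p=pickle.load(open('h0.pkl','rb')); im=cv2.imread('pics/h0.png')
np.set_printoptions(precision=4,suppress=True)
hsv=cv2.cvtColor(im,cv2.COLOR_BGR2HSV)
def fit(m,x0,x1,y0,y1):
    mm=np.zeros(m.shape,'uint8'); mm[y0:y1,x0:x1]=m[y0:y1,x0:x1]
    cs,_=cv2.findContours(mm,cv2.RETR_EXTERNAL,cv2.CHAIN_APPROX_NONE); return max(cs,key=cv2.contourArea)
c=fit((hsv[...,2]>225)&(hsv[...,1]<40),205,318,70,188)
e=cv2.fitEllipse(c); print(e,'ring',onz('wrist',*e[0],.174,p)[:2])
print('outer', [onz('wrist',u/1.5,v/1.5,.165,p)[:2] for u,v in ((394,195),)])
print('post',onz('wrist',319/1.5,391/1.5,.182,p)[:2])
# lens handle
m=cv2.inRange(hsv,(4,80,60),(22,255,255)); c=fit(m>0,395,430,60,150)
mm=np.zeros(m.shape,'uint8'); cv2.drawContours(mm,[c],-1,1,-1); ys,xs=np.nonzero(mm)
print(len(xs),xs.min(),xs.max(),ys.min(),ys.max())
for z in(.026,.016):
    P=np.array([onz('wrist',x,y,z,p)[:2] for x,y in zip(xs,ys)]); cc=P.mean(0); w,V=np.linalg.eigh(np.cov((P-cc).T)); d=V[:,1]*np.sign(V[0,1])
    print(z,cc,np.degrees(np.arctan2(d[1],d[0])),cc+d*((P-cc)@d).min())
crop('pics/h0.png','pics/h2.png',375,445,60,195,6)
crop('pics/h0.png','pics/h3.png',200,325,70,190,6)
```

```text
((262.5107727050781, 131.482177734375), (92.54867553710938, 93.61119079589844), 149.59356689453125) ring [ 0.5939 -0.2205]
outer [array([ 0.5931, -0.2205])]
post [ 0.714 -0.222]
969 405 421 70 136
0.026 [ 0.4799 -0.0334] 20.210387841510272 [ 0.4343 -0.0501]
0.016 [ 0.4773 -0.0283] 20.21038784151027 [ 0.4306 -0.0455]
```

View pics/h2.png

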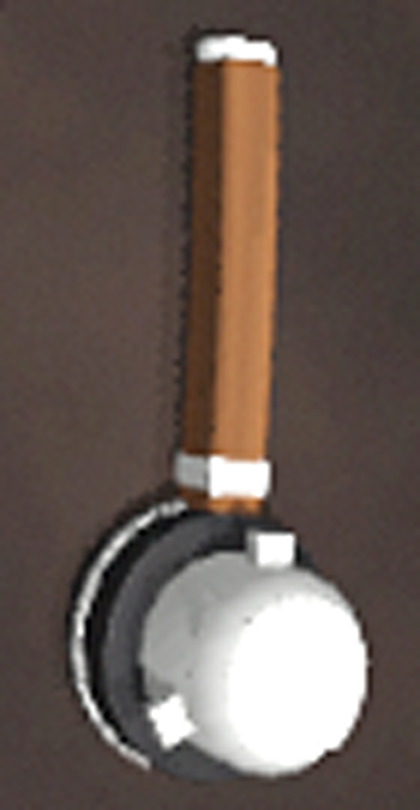

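View pics/h3.png

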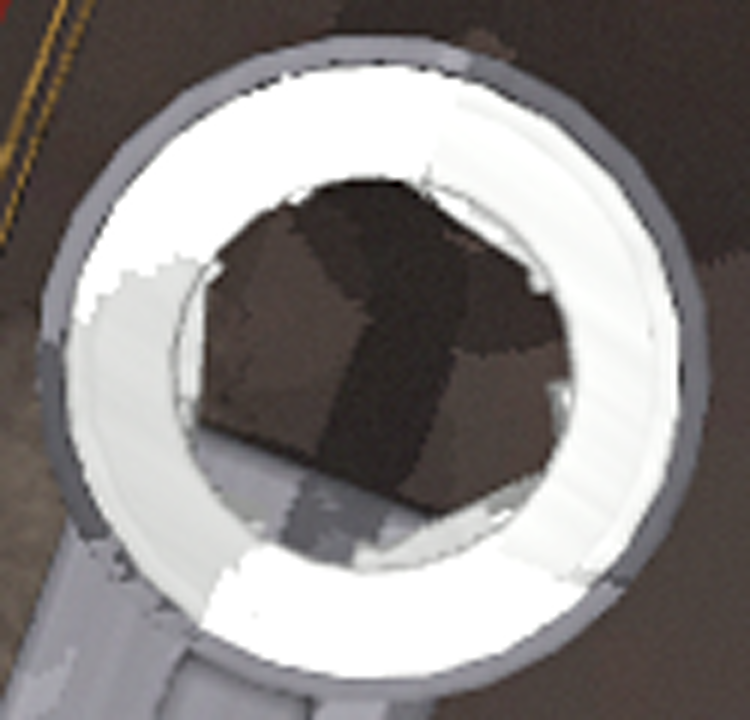

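Run:
```python
from ringw import *
import pickle; p=pickle.load(open('h0.pkl','rb'))
c=np.array([.594,-.2205])
def a(u,v,p,x0,y0,k,z):
    P=onz('wrist',x0+u/k,y0+v/k,z,p)[:2]-c; return np.round([np.degrees(np.arctan2(P[1],P[0]))%360,np.hypot(*P)*1e3],1)
for z in(.150,.158,.174):
  print(z,'h3',[a(u,v,p,200,70,6,z) for u,v in((545,285),(560,385),(215,268),(298,195),(365,560),(268,535))])
  pe=pickle.load(open('c.pkl','rb'))
  print('  c3',[a(u,v,pe,196,62,5,z) for u,v in((215,225),(285,180),(215,432),(285,480),(470,285),(475,375))])
```

```text
0.15 h3 [array([134.9,  27.8]), array([103.5,  28. ]), array([260.2,  26.9]), array([225. ,  26.8]), array([18.7, 30.2]), array([350.1,  30.6])]
  c3 [array([133.8,  25.2]), array([101.1,  26.5]), array([226.4,  25.9]), array([258.8,  28.1]), array([15.3, 28.4]), array([343.2,  29.7])]
0.158 h3 [array([135.9,  27. ]), array([104.5,  27. ]), array([259.4,  26.4]), array([224.7,  26.4]), array([18.5, 28.8]), array([349.5,  29.4])]
  c3 [array([133.2,  24.7]), array([100.9,  26.1]), array([225.8,  24.9]), array([258.7,  26.9]), array([16.1, 27.6]), array([343.9,  28.7])]
0.174 h3 [array([138. ,  25.6]), array([106.6,  25.1]), array([257.8,  25.4]), array([224.2,  25.7]), array([18.1, 26.1]), array([348.1,  26.8])]
  c3 [array([131.7,  23.8]), array([100.5,  25.3]), array([224.4,  22.7]), array([258.3,  24.4]), array([17.8, 26.2]), array([345.7,  26.7])]
```

Emit:
play_rows(moves=[-2.5, 2.5, 0, 0, 8.5, -5.3, 5.3, 0, 0, 8.5, -8, 8, 0, 0, 8.5, -10.8, 10.8, 0, 0, 8.5, -13.5, 13.5, 0, 0, 8.5])

```text
clock: 3.83
ee_pos: [0.5088, -0.0673, 0.2712]
orientation: [-0.128, 0.695, 0.128, 0.695]
force: [0.3, -0.1, 1.1]
finger_gap: 0.992
```

Emit:
play_rows(moves=[-2, 1.8, -3, 0, 8.5, -4, 3.7, -6, 0, 8.5, -4, 3.7, -9, 0, 8.5, -4, 3.7, -12, 0, 8.5, -4, 3.7, -14, 0, 8.5])

```text
clock: 4.25
ee_pos: [0.4692, -0.0313, 0.1296]
orientation: [-0.129, 0.696, 0.129, 0.695]
force: [-0.8, -0.4, 0.1]
finger_gap: 0.997
```

Emit:
play_rows(moves=[0, 0, -2, 0, 6, 0, 0, -4, 0, 6, 0, 0, -5, 0, 6, 0, 0, -5, 0, 6, 0, 0, -5, 0, 6])

```text
clock: 4.67
ee_pos: [0.4704, -0.0315, 0.0815]
orientation: [-0.129, 0.695, 0.129, 0.695]
force: [-0.3, 0.2, 0.6]
finger_gap: 0.702
```

Run:
```python
from ringw import *
p,o,im=ringw('i0')
print(o['clock'],o['ee_pos'],o['joints'].round(3),o['force'])
cv2.imwrite('pics/i1.png',cv2.resize(im,None,fx=1.5,fy=1.5))
```

```text
4.6667 [ 0.47040707 -0.03152981  0.08149275] [ 0.295  0.386 -0.4    2.087  0.227  0.709  1.685] [-0.30450808  0.20290703  0.56844598]
```

View pics/i1.png

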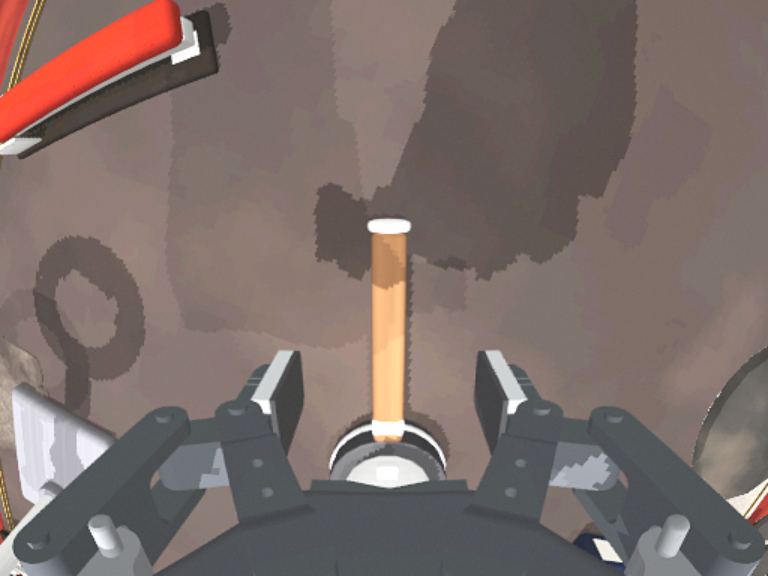

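The handle is centred between the pads at column 389 and parallel to them. I can descend and grip.

Emit:
play_rows(moves=[0, 0, -2.5, 0, 5, 0, 0, -5, 0, 5, 0, 0, -6.8, 0, 5, 0, 0, -7.6, 0, 5, 0, 0, -7.6, 0, 5])

```text
clock: 5.13
ee_pos: [0.4701, -0.0317, 0.0049]
orientation: [-0.129, 0.696, 0.129, 0.695]
force: [-1.2, -0.4, -0.0]
finger_gap: 0.585
```

Emit:
play_rows(moves=[0, 0, 0, 0, 3, 0, 0, 0, 0, 1.5, 0, 0, 0, 0, 1, 0, 0, 0, 0, 0.5, 0, 0, 0, 0, 0.5], force=60)

```text
clock: 5.55
ee_pos: [0.4713, -0.0318, 0.0063]
orientation: [-0.129, 0.695, 0.129, 0.696]
force: [-0.8, -1.0, 5.0]
finger_gap: 0.169
```

Emit:
play_rows(moves=[0, 0, 0, 0, 0.5, 0, 0, 0, 0, 0.5, 0, 0, 0, 0, 0.5, 0, 0, 0, 0, 0.5, 0, 0, 0, 0, 0.5], force=80)

```text
clock: 5.97
ee_pos: [0.4713, -0.0318, 0.0061]
orientation: [-0.129, 0.695, 0.129, 0.696]
force: [-0.6, -0.6, 6.7]
finger_gap: 0.166
```

Emit:
play_rows(moves=[0, 0, 0.5, 0, 0.5, 0, 0, 2, 0, 0.5, 0, 0, 4, 0, 0.5, 0, 0, 6, 0, 0.5, 0, 0, 7.2, 0, 0.5])

```text
clock: 6.38
ee_pos: [0.4703, -0.0316, 0.079]
orientation: [-0.129, 0.695, 0.129, 0.695]
force: [0.0, 0.6, -1.3]
finger_gap: 0.163
```

Emit:
play_rows(moves=[0.4, -0.5, 0, -6, 0.5, 0.9, -1, 0, -12, 0.5, 1.4, -2, 0, -18, 0.5, 1.9, -3, 0, -24, 0.5, 2.4, -4, 0, -30, 0.5])

```text
clock: 6.8
ee_pos: [0.4939, -0.072, 0.0774]
orientation: [0.057, 0.705, -0.057, 0.704]
force: [0.4, -0.1, -1.2]
finger_gap: 0.166
```

Run:
```python
from ringw import *
o=telemetry.get_obs()
print(o['clock'],o['ee_pos'],o['joints'].round(3),o['force'],o['moment'],o['finger_gap'])
for n in('scene','side'):
    cv2.imwrite(f'pics/j_{n}.png',cams.read_camera(n)[:,:,::-1])
a=cv2.imread('pics/j_scene.png')[130:290,200:360]; b=cv2.imread('pics/j_side.png')[110:270,210:370]
cv2.imwrite('pics/j1.png',cv2.resize(np.hstack([a,b]),None,fx=2.5,fy=2.5,interpolation=cv2.INTER_CUBIC))
```

```text
6.8 [ 0.49389406 -0.07200063  0.07738695] [ 0.258  0.415 -0.26   2.034  0.159  0.713  1.307] [ 0.36054165 -0.11124366 -1.20369139] [0.05929664 0.1232691  0.03528538] 0.16579161026246172
```

View pics/j1.png

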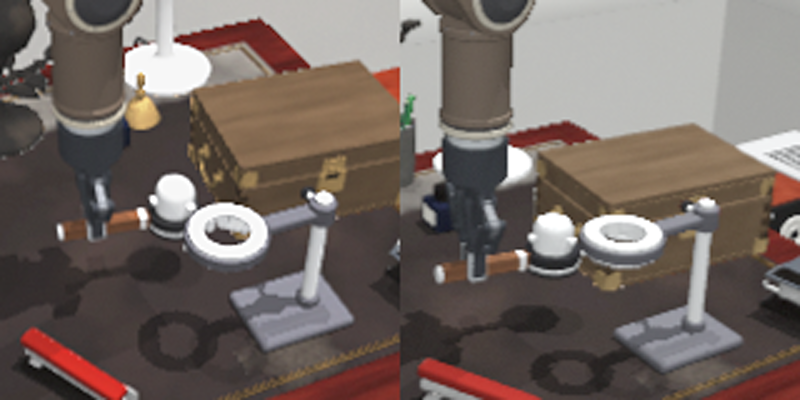

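Emit:
play_rows(moves=[0.3, -0.2, 0, -7, 0.5, 0.6, -0.4, 0, -14, 0.5, 1.0, -0.6, 0, -21, 0.5, 1.3, -0.8, 0, -28, 0.5, 1.6, -0.8, 0, -35, 0.5])

```text
clock: 7.32
ee_pos: [0.5097, -0.0792, 0.0772]
orientation: [0.265, 0.656, -0.265, 0.655]
force: [0.8, -0.2, -0.5]
finger_gap: 0.164
```

Emit:
play_rows(moves=[0, 0, 0, -5, 0.5, 0, 0, 0, -10, 0.5, 0, 0, 0, -15, 0.5, 0, 0, 0, -15, 0.5, 0, 0, 0, -15, 0.5])

```text
clock: 7.73
ee_pos: [0.5098, -0.0789, 0.0772]
orientation: [0.346, 0.617, -0.346, 0.616]
force: [0.0, 0.0, -1.9]
finger_gap: 0.167
```

Run:
```python
from ringw import *
p,o,im=ringw('k0')
print(o['clock'],o['ee_pos'],o['orientation'],o['joints'].round(3),o['force'],o['moment'],o['finger_gap'])
for n in('scene','side'):
    cv2.imwrite(f'pics/k_{n}.png',cams.read_camera(n)[:,:,::-1])
a=cv2.imread('pics/k_scene.png')[130:290,200:360]; b=cv2.imread('pics/k_side.png')[110:270,210:370]
cv2.imwrite('pics/k1.png',cv2.resize(np.hstack([a,b]),None,fx=2.5,fy=2.5,interpolation=cv2.INTER_CUBIC))
cv2.imwrite('pics/k2.png',cv2.resize(im,None,fx=1.5,fy=1.5))
```

```text
7.7333 [ 0.50982538 -0.07885993  0.07720343] [ 0.34633727  0.61676349 -0.34637769  0.61617837] [ 0.096  0.423 -0.045  2.006  0.028  0.713  0.58 ] [ 0.02668574  0.02094944 -1.88269067] [0.13810083 0.0679891  0.00667454] 0.1674738428545069
```

View pics/k1.png

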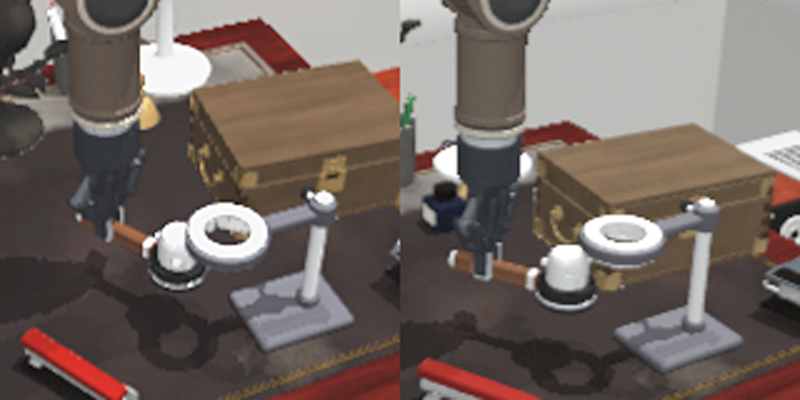

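View pics/k2.png

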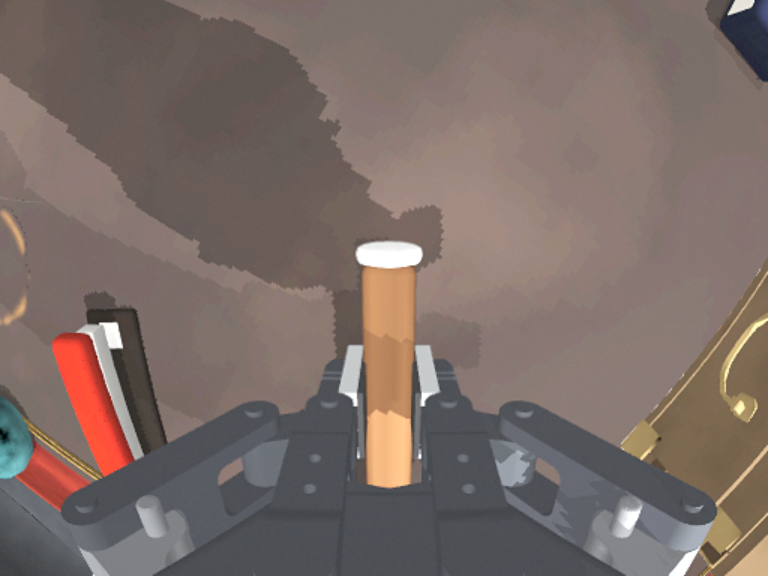

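Run:
```python
from ringw import *
p=cams.camera_params('wrist');o=telemetry.get_obs(); t=o['ee_pos']
for v in(241,245,268):
  for z in(.087,.097): 
    P=onz('wrist',389/1.5,v/1.5,z,p); d=(P-t)[:2]; print(v,z,np.hypot(*d)*1e3,np.degrees(np.arctan2(d[1],d[0])))
# where lens barrel/dome should be in static cams under estimate
c=t[:2]+.1035*np.array([np.cos(np.radians(-58.8)),np.sin(np.radians(-58.8))]); u=t[2]-.006
print('lens',c,u)
for n in('scene','side'):
    print(n,np.round(proj(n,(*c,u+.062)),1),np.round(proj(n,(*c,u)),1))
    im=cv2.imread(f'pics/k_{n}.png'); q=proj(n,(*c,u+.03)); x,y=int(q[0])-30,int(q[1])-35; print(x,y)
    crop(f'pics/k_{n}.png',f'pics/k3_{n}.png',x,x+90,y,y+70,8)
```

```text
241 0.087 46.87862590563566 121.86473219142022
241 0.097 48.5163654879171 121.85288299224635
245 0.087 45.64707708321374 121.8828014346167
245 0.097 47.377041348151664 121.86870373888674
268 0.087 38.484726857268136 122.01051004522975
268 0.097 40.751028530185046 121.97798583286009
lens [ 0.56377022 -0.16789691] 0.07129260374501353
scene [271.5 222.2] [271.  237.4]
241 195
side [277.1 209.6] [276.1 228.7]
246 184
```

View pics/k3_scene.png

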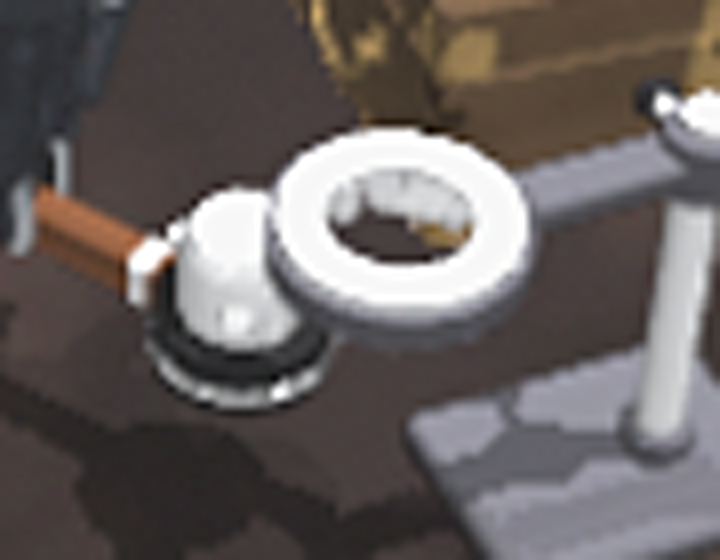

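View pics/k3_side.png

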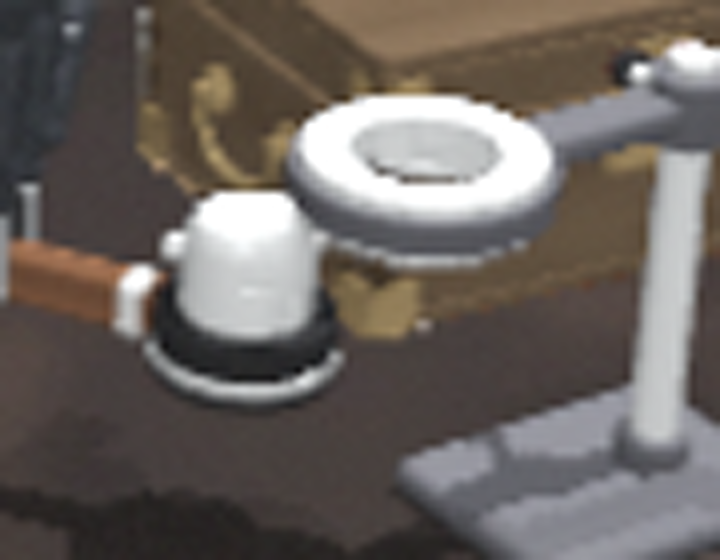

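Run:
```python
from h import *
import pickle; p=pickle.load(open('h0.pkl','rb'))
np.set_printoptions(precision=4,suppress=True)
crop('pics/h0.png','pics/l1.png',180,300,135,255,6)
crop('pics/e1.png','pics/l2.png',280,400,75,175,6)
```

```text
(no output)
```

View pics/l1.png

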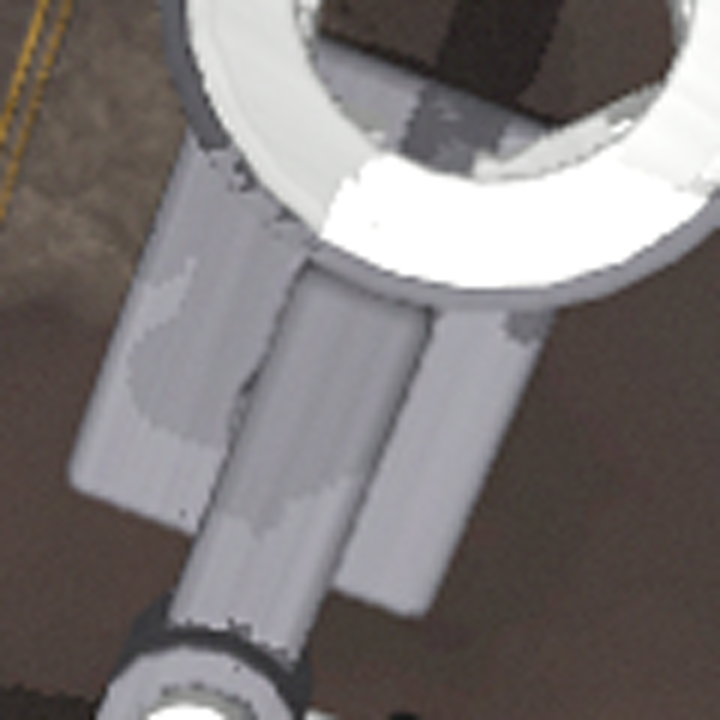

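View pics/l2.png

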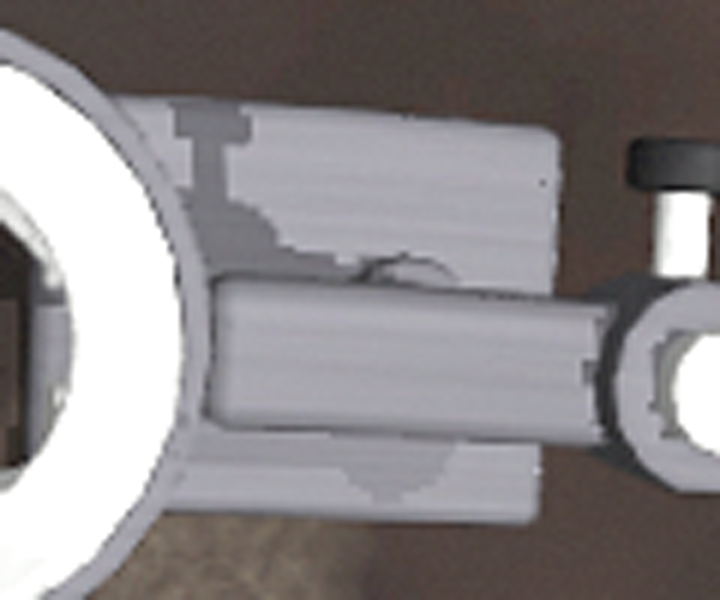

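Run:
```python
from h import *
import pickle; p=pickle.load(open('h0.pkl','rb'))
pe=pickle.load(open('c.pkl','rb'))  # c and e poses nearly same; shift by ee diff
np.set_printoptions(precision=4,suppress=True)
print('h foot back', [onz('wrist',180+u/6,135+v/6,.013,p)[:2] for u,v in((70,483),(420,613))],'arm',[onz('wrist',180+u/6,135+v/6,.17,p)[:2] for u,v in((303,265),(430,305),(172,625),(300,660))], 'front',[onz('wrist',180+u/6,135+v/6,.013,p)[:2] for u,v in((320,40),(540,125))])
```

```text
h foot back [array([ 0.7515, -0.2687]), array([ 0.7526, -0.1773])] arm [array([ 0.6412, -0.2313]), array([ 0.6402, -0.2125]), array([ 0.7009, -0.2317]), array([ 0.6992, -0.2117])] front [array([ 0.6296, -0.247 ]), array([ 0.6303, -0.1936])]
```

Emit:
play_rows(moves=[0.6, -1.1, 0, 0, 0.5, 1.5, -2.7, 0, 0, 0.5, 2.4, -4.3, 0, 0, 0.5, 3.1, -5.5, 0, 0, 0.5, 3.1, -5.5, 0, 0, 0.5])

```text
clock: 8.3
ee_pos: [0.5427, -0.1387, 0.0774]
orientation: [0.349, 0.614, -0.349, 0.616]
force: [0.6, -0.9, -1.0]
finger_gap: 0.169
```

Emit:
play_rows(moves=[0, 0, 0.3, 0, 0.5, 0, 0, 0.6, 0, 0.5, 0, 0, 0.6, 0, 0.5, 0, 0, 0.6, 0, 0.5])

```text
clock: 8.63
ee_pos: [0.5413, -0.1339, 0.0836]
orientation: [0.348, 0.616, -0.348, 0.616]
force: [-0.6, -0.3, -1.1]
finger_gap: 0.162
```

Run:
```python
from h import *
o=telemetry.get_obs()
print(o['clock'],o['ee_pos'],o['force'],o['moment'])
for n,x,y in(('scene',250,185),('side',255,170)):
    cv2.imwrite(f'pics/m_{n}.png',cams.read_camera(n)[:,:,::-1])
    crop(f'pics/m_{n}.png',f'pics/m1_{n}.png',x,x+90,y,y+70,8)
im=cams.read_camera('wrist')[:,:,::-1]; cv2.imwrite('pics/m_w.png',cv2.resize(im,None,fx=1.5,fy=1.5))
```

```text
8.6333 [ 0.54131846 -0.13387435  0.08363244] [-0.58548825 -0.2561221  -1.10304019] [ 0.09714296  0.0267146  -0.02708458]
```

View pics/m1_scene.png

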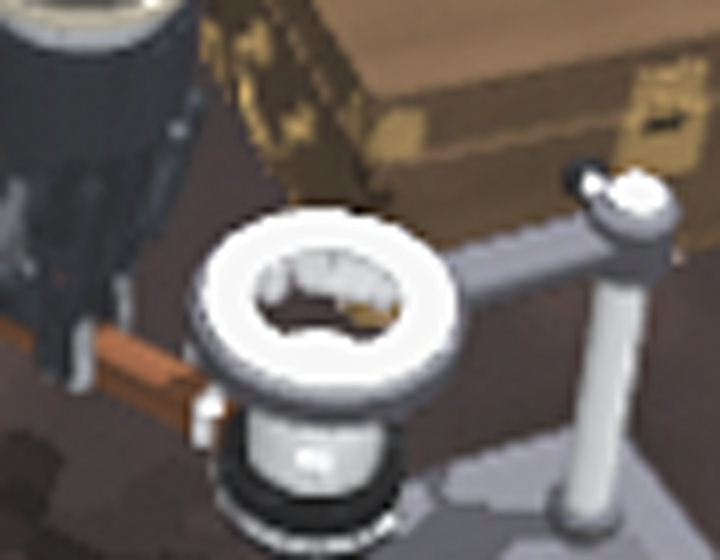

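View pics/m1_side.png

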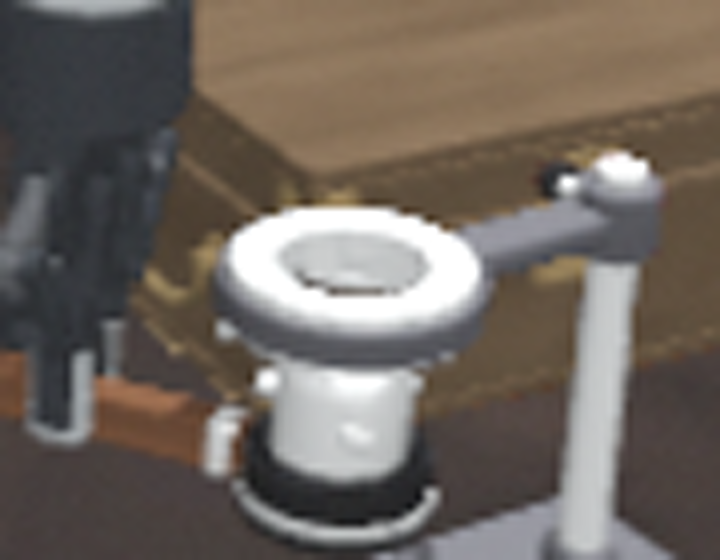

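View pics/m_w.png

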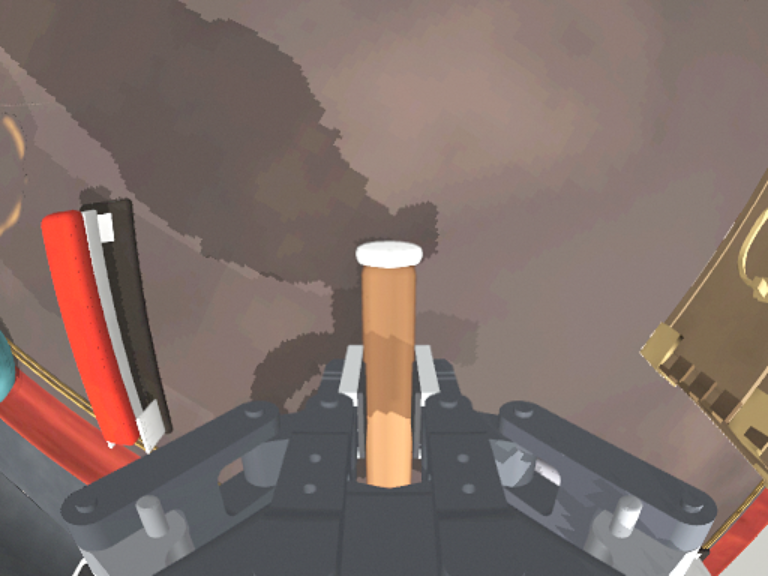

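Run:
```python
from h import *
for n,x in(('scene',250),('side',255)):
    print(n,[(z,round((proj(n,(.594,-.2215,z))[0]-x)*8,1)) for z in(.078,.09,.12,.162,.174)], 'du/mm x,y', [round((proj(n,(.594+a,-.2215+b,.1))[0]-proj(n,(.594,-.2215,.1))[0])*8,2) for a,b in((.001,0),(0,.001))])
```

```text
scene [(0.078, np.float64(306.2)), (0.09, np.float64(308.0)), (0.12, np.float64(312.6)), (0.162, np.float64(319.2)), (0.174, np.float64(321.2))] du/mm x,y [np.float64(2.51), np.float64(-1.27)]
side [(0.078, np.float64(327.9)), (0.09, np.float64(330.2)), (0.12, np.float64(336.0)), (0.162, np.float64(344.2)), (0.174, np.float64(346.6))] du/mm x,y [np.float64(2.25), np.float64(-1.77)]
```

Emit:
play_rows(moves=[0, 0, 0.4, 0, 0.5, 0, 0, 0.8, 0, 0.5, 0, 0, 1.2, 0, 0.5, 0, 0, 1.2, 0, 0.5, 0, 0, 1.2, 0, 0.5])

```text
clock: 9.2
ee_pos: [0.5417, -0.1348, 0.0958]
orientation: [0.348, 0.615, -0.348, 0.616]
force: [1.2, -0.9, -0.9]
finger_gap: 0.162
```

Emit:
play_rows(moves=[0, 0, 0.1, 0, 0.5, 0, 0, 0.2, 0, 0.5, 0, 0, 0.3, 0, 0.5, 0, 0, 0.3, 0, 0.5])

```text
clock: 9.53
ee_pos: [0.5414, -0.1347, 0.0984]
orientation: [0.348, 0.615, -0.348, 0.615]
force: [0.2, 0.2, -1.0]
finger_gap: 0.165
```

Emit:
play_rows(moves=[0, 0, 0.1, 0, 0.5, 0, 0, 0.2, 0, 0.5, 0, 0, 0.2, 0, 0.5])

```text
clock: 9.78
ee_pos: [0.5414, -0.1347, 0.1005]
orientation: [0.348, 0.615, -0.348, 0.616]
force: [0.2, 0.0, -1.9]
finger_gap: 0.166
```

Emit:
play_rows(moves=[0, 0, 0.1, 0, 0.5, 0, 0, 0.2, 0, 0.5, 0, 0, 0.2, 0, 0.5])

```text
clock: 10.03
ee_pos: [0.5414, -0.1347, 0.1025]
orientation: [0.348, 0.615, -0.348, 0.616]
force: [-0.8, -0.3, -1.8]
finger_gap: 0.165
```

Run:
```python
from h import *
o=telemetry.get_obs()
print(o['clock'],o['ee_pos'],o['force'],o['moment'])
```

```text
10.0333 [ 0.54143259 -0.1346763   0.10250901] [-0.83107618 -0.26100316 -1.76766424] [0.13249634 0.06731774 0.01473765]
```

Emit:
play_rows(moves=[0, 0, 0.1, 0, 0.5, 0, 0, 0.2, 0, 0.5, 0, 0, 0.2, 0, 0.5])

```text
clock: 10.28
ee_pos: [0.5411, -0.1343, 0.1042]
orientation: [0.348, 0.616, -0.348, 0.615]
force: [-0.2, 0.6, -4.0]
finger_gap: 0.162
```

Emit:
play_rows(moves=[0, 0, 0.1, 0, 0.5, 0, 0, 0.2, 0, 0.5, 0, 0, 0.2, 0, 0.5])

```text
clock: 10.53
ee_pos: [0.5411, -0.1341, 0.1063]
orientation: [0.348, 0.616, -0.348, 0.615]
force: [-1.5, 3.3, -2.6]
finger_gap: 0.164
```

Emit:
play_rows(moves=[0, 0, 0.1, 0, 0.5, 0, 0, 0.2, 0, 0.5, 0, 0, 0.2, 0, 0.5])

```text
clock: 10.78
ee_pos: [0.5411, -0.1341, 0.1083]
orientation: [0.348, 0.616, -0.348, 0.615]
force: [-1.4, 4.4, -3.5]
finger_gap: 0.164
```

Run:
```python
from h import *
o=telemetry.get_obs()
print(o['clock'],o['ee_pos'],o['force'],o['moment'])
```

```text
10.7833 [ 0.54111541 -0.1340805   0.10826916] [-1.44924637  4.38993687 -3.52629469] [1.1019847  0.39305689 0.06870084]
```

Emit:
play_rows(moves=[-0.02, 0.05, 0, 0, 0.5, -0.03, 0.08, 0, 0, 0.5, -0.03, 0.08, 0, 0, 0.5])

```text
clock: 11.03
ee_pos: [0.5412, -0.1341, 0.1084]
orientation: [0.348, 0.615, -0.348, 0.616]
force: [-1.5, 2.6, -2.9]
finger_gap: 0.168
```

Emit:
play_rows(moves=[0, 0, 0.1, 0, 0.5, 0, 0, 0.2, 0, 0.5, 0, 0, 0.2, 0, 0.5])

```text
clock: 11.28
ee_pos: [0.5412, -0.134, 0.1105]
orientation: [0.348, 0.615, -0.348, 0.616]
force: [-0.1, 2.5, -2.3]
finger_gap: 0.17
```

Run:
```python
from h import *
o=telemetry.get_obs()
print(o['clock'],o['ee_pos'],o['force'],o['moment'])
```

```text
11.2833 [ 0.54116647 -0.13402564  0.11052231] [-0.08742466  2.45216562 -2.3308917 ] [0.65295249 0.21990937 0.03503652]
```

Emit:
play_rows(moves=[-0.01, 0.05, 0.1, 0, 0.5, -0.01, 0.05, 0.2, 0, 0.5, -0.01, 0.05, 0.2, 0, 0.5])

```text
clock: 11.53
ee_pos: [0.5413, -0.1339, 0.1128]
orientation: [0.348, 0.615, -0.348, 0.616]
force: [0.1, 1.2, -1.0]
finger_gap: 0.166
```

Emit:
play_rows(moves=[0, 0, 0.1, 0, 0.5, 0, 0, 0.2, 0, 0.5, 0, 0, 0.2, 0, 0.5])

```text
clock: 11.78
ee_pos: [0.5413, -0.1337, 0.1147]
orientation: [0.348, 0.615, -0.348, 0.616]
force: [0.4, 0.1, -0.8]
finger_gap: 0.157
```

Emit:
play_rows(moves=[0, 0, 0.1, 0, 0.5, 0, 0, 0.2, 0, 0.5, 0, 0, 0.2, 0, 0.5])

```text
clock: 12.03
ee_pos: [0.5411, -0.1335, 0.1165]
orientation: [0.348, 0.615, -0.348, 0.616]
force: [1.2, -1.9, -1.6]
finger_gap: 0.164
```

Run:
```python
from h import *
o=telemetry.get_obs()
print(o['clock'],o['ee_pos'],o['force'],o['moment'])
```

```text
12.0333 [ 0.54114192 -0.13346708  0.11654091] [ 1.24834683 -1.92239161 -1.62934505] [ 0.04716008 -0.07074808  0.04961969]
```

Emit:
play_rows(moves=[0, -0.03, 0.1, 0, 0.5, 0, -0.03, 0.2, 0, 0.5, 0, -0.03, 0.3, 0, 0.5, 0, -0.03, 0.3, 0, 0.5])

```text
clock: 12.37
ee_pos: [0.5411, -0.1337, 0.1196]
orientation: [0.348, 0.615, -0.348, 0.616]
force: [1.7, -0.0, -1.1]
finger_gap: 0.168
```

Emit:
play_rows(moves=[0, 0, 0.1, 0, 0.5, 0, 0, 0.2, 0, 0.5, 0, 0, 0.3, 0, 0.5, 0, 0, 0.3, 0, 0.5])

```text
clock: 12.7
ee_pos: [0.5411, -0.1337, 0.1225]
orientation: [0.348, 0.615, -0.348, 0.616]
force: [0.7, 0.1, -2.0]
finger_gap: 0.166
```

Emit:
play_rows(moves=[0, 0, 0.1, 0, 0.5, 0, 0, 0.2, 0, 0.5, 0, 0, 0.3, 0, 0.5, 0, 0, 0.3, 0, 0.5])

```text
clock: 13.03
ee_pos: [0.541, -0.1337, 0.1255]
orientation: [0.348, 0.615, -0.348, 0.616]
force: [2.2, 0.1, -1.5]
finger_gap: 0.162
```

Run:
```python
from h import *
o=telemetry.get_obs()
print(o['clock'],o['ee_pos'],o['force'],o['moment'])
```

```text
13.0333 [ 0.54104438 -0.13371551  0.12554454] [ 2.2211453   0.13056893 -1.52482796] [ 0.08119231 -0.22555241  0.05794557]
```

Emit:
play_rows(moves=[0.02, 0, 0.05, 0, 0.5, 0.02, 0, 0.1, 0, 0.5, 0.02, 0, 0.15, 0, 0.5, 0.02, 0, 0.15, 0, 0.5])

```text
clock: 13.37
ee_pos: [0.5411, -0.1337, 0.1268]
orientation: [0.348, 0.615, -0.348, 0.615]
force: [1.2, 0.6, -1.2]
finger_gap: 0.17
```

Emit:
play_rows(moves=[0, 0, 0.05, 0, 0.5, 0, 0, 0.1, 0, 0.5, 0, 0, 0.1, 0, 0.5])

```text
clock: 13.62
ee_pos: [0.5411, -0.1337, 0.1279]
orientation: [0.348, 0.615, -0.348, 0.615]
force: [1.2, 0.2, -1.6]
finger_gap: 0.167
```

Emit:
play_rows(moves=[0, 0, 0.05, 0, 0.5, 0, 0, 0.1, 0, 0.5, 0, 0, 0.1, 0, 0.5])

```text
clock: 13.87
ee_pos: [0.5411, -0.1337, 0.1289]
orientation: [0.348, 0.615, -0.348, 0.615]
force: [0.8, -0.3, -1.2]
finger_gap: 0.167
```

Emit:
play_rows(moves=[0, 0, 0.05, 0, 0.5, 0, 0, 0.1, 0, 0.5, 0, 0, 0.1, 0, 0.5])

```text
clock: 14.12
ee_pos: [0.5411, -0.1337, 0.1299]
orientation: [0.348, 0.615, -0.348, 0.615]
force: [0.9, -0.8, -0.5]
finger_gap: 0.169
```

Emit:
play_rows(moves=[0, 0, 0.05, 0, 0.5, 0, 0, 0.1, 0, 0.5, 0, 0, 0.1, 0, 0.5])

```text
clock: 14.37
ee_pos: [0.5409, -0.1336, 0.1305]
orientation: [0.348, 0.616, -0.348, 0.615]
force: [2.7, -1.0, -6.2]
finger_gap: 0.165
```

Run:
```python
from h import *
o=telemetry.get_obs()
print(o['clock'],o['ee_pos'],o['force'],o['moment'])
```

```text
14.3667 [ 0.54092031 -0.13359294  0.13049129] [ 2.69690838 -0.9894956  -6.18512632] [ 0.2859959  -0.20979357  0.24992884]
```

Emit:
play_rows(moves=[0, 0, -0.1, 0, 0.5, 0, 0, -0.18, 0, 0.5, 0, 0, -0.18, 0, 0.5])

```text
clock: 14.62
ee_pos: [0.5412, -0.1338, 0.129]
orientation: [0.348, 0.615, -0.348, 0.615]
force: [0.2, 0.1, -1.6]
finger_gap: 0.166
```

```bash
cat > orb.py <<'E'
import sys,numpy as np
f0=float(sys.argv[1]);L=float(sys.argv[2])
for d in map(float,sys.argv[3:]):
    a,b=np.radians([f0,f0+d]); print(d,np.round([L*(np.cos(b)-np.cos(a)),L*(np.sin(b)-np.sin(a))],3))
E
python3 - <<'E'
from h import *
o=telemetry.get_obs()
print(o['clock'],o['ee_pos'],o['force'],o['moment'])
E
python3 orb.py 121.2 10.2 2 4 6 8 10; python3 orb.py 129.2 10.2 3 6 9 12 ; python3 orb.py 141.2 10.2 3 6 9 12
```

```text
14.6167 [ 0.54117475 -0.13375046  0.12904861] [ 0.23584589  0.07904296 -1.60877294] [-0.00402541 -0.04982732  0.07938414]
2.0 [-0.301 -0.19 ]
4.0 [-0.596 -0.39 ]
6.0 [-0.883 -0.6  ]
8.0 [-1.163 -0.82 ]
10.0 [-1.435 -1.05 ]
3.0 [-0.405 -0.348]
6.0 [-0.791 -0.717]
9.0 [-1.157 -1.106]
12.0 [-1.503 -1.513]
3.0 [-0.324 -0.425]
6.0 [-0.625 -0.866]
9.0 [-0.902 -1.322]
12.0 [-1.155 -1.792]
```

Emit:
play_rows(moves=[-0.3, -0.19, 0, 2, 0.5, -0.6, -0.39, 0, 4, 0.5, -0.88, -0.6, 0, 6, 0.5, -1.16, -0.82, 0, 8, 0.5, -1.16, -0.82, 0, 8, 0.5])

```text
clock: 15.03
ee_pos: [0.5291, -0.1423, 0.1291]
orientation: [0.304, 0.638, -0.304, 0.638]
force: [1.1, 0.7, -1.1]
finger_gap: 0.165
```

```bash
cat > st.py <<'E'
from h import *
o=telemetry.get_obs(); q=o['orientation']
print(o['clock'],o['ee_pos'].round(4),'F',o['force'].round(1),'M',o['moment'].round(2),'phi',round(90+(2*np.degrees(np.arctan2(abs(q[1]),q[0]*np.sign(q[1])))-90),2))
E
python3 st.py
```

```text
15.0333 [ 0.5291 -0.1423  0.1291] F [ 1.1  0.7 -1.1] M [ 0.25 -0.02  0.12] phi 129.07
```

Turning freely. On to Δ20.

Emit:
play_rows(moves=[-0.4, -0.35, 0, 3, 0.5, -0.79, -0.72, 0, 6, 0.5, -1.16, -1.11, 0, 9, 0.5, -1.5, -1.51, 0, 12, 0.5, -1.5, -1.51, 0, 12, 0.5])

```text
clock: 15.45
ee_pos: [0.5141, -0.1577, 0.1291]
orientation: [0.236, 0.667, -0.236, 0.667]
force: [0.8, 1.1, -2.2]
finger_gap: 0.167
```

```bash
python3 st.py
```

```text
15.45 [ 0.5141 -0.1577  0.1291] F [ 0.8  1.1 -2.2] M [ 0.17 -0.06  0.15] phi 141.02
```

Emit:
play_rows(moves=[-0.32, -0.43, 0, 3, 0.5, -0.63, -0.87, 0, 6, 0.5, -0.9, -1.32, 0, 9, 0.5, -1.16, -1.79, 0, 12, 0.5, -1.16, -1.79, 0, 12, 0.5])

```text
clock: 15.87
ee_pos: [0.5026, -0.1754, 0.129]
orientation: [0.165, 0.688, -0.165, 0.687]
force: [-0.7, 0.6, -1.3]
finger_gap: 0.163
```

```bash
python3 st.py; python3 orb.py 153.2 10.2 2 4 6 8; python3 orb.py 161.2 10.2 1 2 3 4; python3 orb.py 165.2 10.2 1 2 3 4
```

```text
15.8667 [ 0.5026 -0.1754  0.129 ] F [-0.7  0.6 -1.3] M [0.25 0.05 0.17] phi 152.96
2.0 [-0.155 -0.321]
4.0 [-0.299 -0.646]
6.0 [-0.431 -0.977]
8.0 [-0.551 -1.312]
1.0 [-0.056 -0.169]
2.0 [-0.109 -0.339]
3.0 [-0.159 -0.51 ]
4.0 [-0.206 -0.682]
1.0 [-0.044 -0.173]
2.0 [-0.085 -0.346]
3.0 [-0.123 -0.52 ]
4.0 [-0.158 -0.694]
```

Emit:
play_rows(moves=[-0.15, -0.32, 0, 2, 0.5, -0.3, -0.65, 0, 4, 0.5, -0.43, -0.98, 0, 6, 0.5, -0.55, -1.31, 0, 8, 0.5, -0.55, -1.31, 0, 8, 0.5])

```text
clock: 16.28
ee_pos: [0.4974, -0.1882, 0.129]
orientation: [0.118, 0.697, -0.118, 0.697]
force: [0.2, -0.6, -1.3]
finger_gap: 0.166
```

Emit:
play_rows(moves=[-0.06, -0.17, 0, 1, 0.5, -0.11, -0.34, 0, 2, 0.5, -0.11, -0.34, 0, 2, 0.5])

```text
clock: 16.53
ee_pos: [0.4964, -0.1915, 0.129]
orientation: [0.104, 0.699, -0.105, 0.699]
force: [-0.3, -0.5, -1.5]
finger_gap: 0.163
```

```bash
python3 st.py
```

```text
16.5333 [ 0.4964 -0.1915  0.129 ] F [-0.3 -0.5 -1.5] M [ 0.04  0.17 -0.01] phi 163.0
```

Emit:
play_rows(moves=[-0.02, -0.09, 0, 0.5, 0.5, -0.05, -0.17, 0, 1, 0.5, -0.07, -0.26, 0, 1.5, 0.5, -0.07, -0.26, 0, 1.5, 0.5])

```text
clock: 16.87
ee_pos: [0.4956, -0.1942, 0.129]
orientation: [0.095, 0.701, -0.095, 0.701]
force: [1.2, 0.3, -1.9]
finger_gap: 0.171
```

```bash
python3 st.py
```

```text
16.8667 [ 0.4956 -0.1942  0.129 ] F [ 1.2  0.3 -1.9] M [0.07 0.22 0.04] phi 164.52
```

Emit:
play_rows(moves=[-0.02, -0.09, 0, 0.5, 0.5, -0.04, -0.17, 0, 1, 0.5, -0.04, -0.17, 0, 1, 0.5])

```text
clock: 17.12
ee_pos: [0.4952, -0.1959, 0.129]
orientation: [0.089, 0.702, -0.089, 0.701]
force: [0.2, 0.1, -1.8]
finger_gap: 0.167
```

```bash
python3 st.py
```

```text
17.1167 [ 0.4952 -0.1959  0.129 ] F [ 0.2  0.1 -1.8] M [ 0.02  0.11 -0.05] phi 165.54
```

Emit:
play_rows(moves=[-0.02, -0.09, 0, 0.5, 0.5, -0.04, -0.17, 0, 1, 0.5, -0.04, -0.17, 0, 1, 0.5])

```text
clock: 17.37
ee_pos: [0.4948, -0.1974, 0.129]
orientation: [0.083, 0.702, -0.083, 0.702]
force: [0.7, 0.9, -1.1]
finger_gap: 0.163
```

```bash
python3 st.py
```

```text
17.3667 [ 0.4948 -0.1974  0.129 ] F [ 0.7  0.9 -1.1] M [0.15 0.12 0.05] phi 166.54
```

Emit:
play_rows(moves=[-0.02, -0.09, 0, 0.5, 0.5, -0.04, -0.17, 0, 1, 0.5, -0.04, -0.17, 0, 1, 0.5])

```text
clock: 17.62
ee_pos: [0.4944, -0.1988, 0.129]
orientation: [0.077, 0.703, -0.076, 0.703]
force: [-0.1, 2.0, -1.6]
finger_gap: 0.166
```

```bash
python3 st.py
```

```text
17.6167 [ 0.4944 -0.1988  0.129 ] F [-0.1  2.  -1.6] M [0.42 0.16 0.11] phi 167.55
```

Emit:
play_rows(moves=[-0.02, -0.09, 0, 0.5, 0.5, -0.04, -0.17, 0, 1, 0.5, -0.04, -0.17, 0, 1, 0.5])

```text
clock: 17.87
ee_pos: [0.4943, -0.2, 0.129]
orientation: [0.071, 0.704, -0.07, 0.704]
force: [1.6, 5.4, -1.8]
finger_gap: 0.166
```

```bash
python3 st.py
```

```text
17.8667 [ 0.4943 -0.2     0.129 ] F [ 1.6  5.4 -1.8] M [ 0.99 -0.03 -0.1 ] phi 168.5
```

Emit:
play_rows(moves=[-0.02, -0.09, 0, 0.5, 0.5, -0.03, -0.17, 0, 1, 0.5, -0.03, -0.17, 0, 1, 0.5])

```text
clock: 18.12
ee_pos: [0.4943, -0.2011, 0.129]
orientation: [0.065, 0.704, -0.064, 0.704]
force: [1.0, 5.7, -0.9]
finger_gap: 0.167
```

```bash
python3 st.py
```

```text
18.1167 [ 0.4943 -0.2011  0.129 ] F [ 1.   5.7 -0.9] M [ 1.37 -0.22 -0.47] phi 169.43
```

Emit:
play_rows(moves=[0.03, 0.17, 0, -1, 0.5, 0.07, 0.34, 0, -2, 0.5, 0.12, 0.56, 0, -3.3, 0.5, 0.12, 0.56, 0, -3.3, 0.5])

```text
clock: 18.45
ee_pos: [0.4951, -0.1969, 0.1291]
orientation: [0.085, 0.702, -0.086, 0.702]
force: [1.1, 0.9, -0.8]
finger_gap: 0.172
```

```bash
python3 st.py
```

```text
18.45 [ 0.4951 -0.1969  0.1291] F [ 1.1  0.9 -0.8] M [ 0.26 -0.05  0.11] phi 166.13
```

Emit:
play_rows(moves=[0, 0, -0.1, 0, 0.5, 0, 0, -0.2, 0, 0.5, 0, 0, -0.3, 0, 0.5, 0, 0, -0.3, 0, 0.5])

```text
clock: 18.78
ee_pos: [0.4948, -0.1971, 0.1258]
orientation: [0.085, 0.702, -0.085, 0.702]
force: [2.0, 0.5, -1.5]
finger_gap: 0.169
```

```bash
python3 st.py
```

```text
18.7833 [ 0.4948 -0.1971  0.1258] F [ 2.   0.5 -1.5] M [0.32 0.01 0.14] phi 166.2
```

Emit:
play_rows(moves=[0, 0, -0.05, 0, 0.5, 0, 0, -0.1, 0, 0.5, 0, 0, -0.15, 0, 0.5, 0, 0, -0.15, 0, 0.5])

```text
clock: 19.12
ee_pos: [0.4948, -0.197, 0.1244]
orientation: [0.085, 0.702, -0.085, 0.702]
force: [1.2, 1.9, -1.2]
finger_gap: 0.161
```

```bash
python3 st.py
```

```text
19.1167 [ 0.4948 -0.197   0.1244] F [ 1.2  1.9 -1.2] M [0.22 0.03 0.06] phi 166.19
```

Emit:
play_rows(moves=[0, 0, -0.05, 0, 0.5, 0, 0, -0.1, 0, 0.5, 0, 0, -0.1, 0, 0.5])

```text
clock: 19.37
ee_pos: [0.4949, -0.197, 0.1234]
orientation: [0.085, 0.702, -0.085, 0.702]
force: [0.5, 1.0, -2.5]
finger_gap: 0.167
```

```bash
python3 st.py
```

```text
19.3667 [ 0.4949 -0.197   0.1234] F [ 0.5  1.  -2.5] M [0.21 0.06 0.13] phi 166.2
```

Emit:
play_rows(moves=[0, 0, -0.05, 0, 0.5, 0, 0, -0.1, 0, 0.5, 0, 0, -0.1, 0, 0.5])

```text
clock: 19.62
ee_pos: [0.4949, -0.197, 0.1224]
orientation: [0.085, 0.702, -0.085, 0.702]
force: [0.1, 0.3, -0.7]
finger_gap: 0.164
```

```bash
python3 st.py
```

```text
19.6167 [ 0.4949 -0.197   0.1224] F [ 0.1  0.3 -0.7] M [0.15 0.08 0.05] phi 166.19
```

Emit:
play_rows(moves=[0, 0, -0.03, 0, 0.5, 0, 0, -0.06, 0, 0.5, 0, 0, -0.06, 0, 0.5])

```text
clock: 19.87
ee_pos: [0.495, -0.197, 0.122]
orientation: [0.085, 0.702, -0.085, 0.702]
force: [0.0, 1.7, -0.3]
finger_gap: 0.162
```

Emit:
play_rows(moves=[0, 0, -0.03, 0, 0.5, 0, 0, -0.06, 0, 0.5, 0, 0, -0.06, 0, 0.5])

```text
clock: 20.12
ee_pos: [0.4951, -0.197, 0.1216]
orientation: [0.085, 0.702, -0.085, 0.702]
force: [-0.8, 0.5, 3.2]
finger_gap: 0.167
```

```bash
python3 st.py
python3 - <<'E'
from h import *
for n,x,y in(('scene',250,185),('side',255,170)):
    cv2.imwrite(f'pics/n_{n}.png',cams.read_camera(n)[:,:,::-1])
a=cv2.imread('pics/n_scene.png')[185:265,250:340]; b=cv2.imread('pics/n_side.png')[165:245,255:345]
cv2.imwrite('pics/n1.png',cv2.resize(np.hstack([a,b]),None,fx=4.4,fy=4.4,interpolation=cv2.INTER_CUBIC))
E
```

```text
20.1167 [ 0.4951 -0.197   0.1216] F [-0.8  0.5  3.2] M [0.08 0.01 0.02] phi 166.21
```

View pics/n1.png

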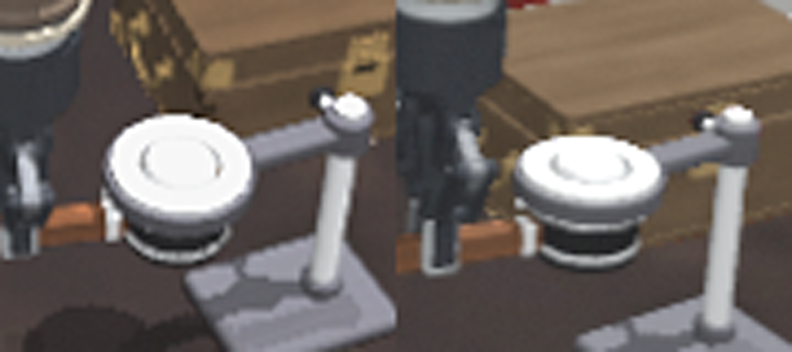

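Emit:
play_rows(moves=[0, 0, 0.03, 0, 0.5, 0, 0, 0.03, 0, 0.5], force=20)

```text
clock: 20.38
ee_pos: [0.4951, -0.197, 0.1217]
orientation: [0.085, 0.702, -0.085, 0.702]
force: [-0.8, 0.5, 2.2]
finger_gap: 0.168
```

```bash
python3 st.py
```

```text
20.3833 [ 0.4951 -0.197   0.1217] F [-0.8  0.5  2.2] M [ 0.06 -0.05  0.09] phi 166.2
```

Emit:
play_rows(moves=[0, 0, 0, 0, 2, 0, 0, 0, 0, 2.6, 0, 0, 0, 0, 3.2, 0, 0, 0, 0, 3.8, 0, 0, 0, 0, 4.4])

```text
clock: 20.8
ee_pos: [0.4948, -0.1969, 0.1215]
orientation: [0.085, 0.702, -0.085, 0.702]
force: [-0.7, -0.0, 1.3]
finger_gap: 0.511
```

```bash
python3 st.py
python3 - <<'E'
from h import *
for n,x,y in(('scene',250,185),('side',255,170)):
    cv2.imwrite(f'pics/o_{n}.png',cams.read_camera(n)[:,:,::-1])
a=cv2.imread('pics/o_scene.png')[185:265,250:340]; b=cv2.imread('pics/o_side.png')[165:245,255:345]
cv2.imwrite('pics/o1.png',cv2.resize(np.hstack([a,b]),None,fx=4.4,fy=4.4,interpolation=cv2.INTER_CUBIC))
im=cams.read_camera('wrist')[:,:,::-1]; cv2.imwrite('pics/o_w.png',cv2.resize(im,None,fx=1.5,fy=1.5))
E
```

```text
20.8 [ 0.4948 -0.1969  0.1215] F [-0.7 -0.   1.3] M [-0.01 -0.01  0.05] phi 166.2
```

View pics/o1.png

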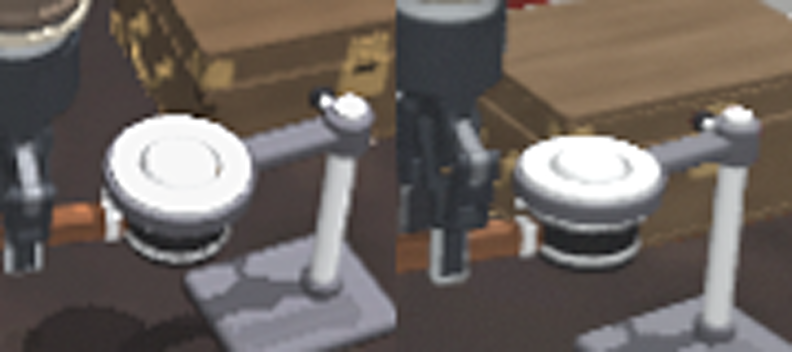

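View pics/o_w.png

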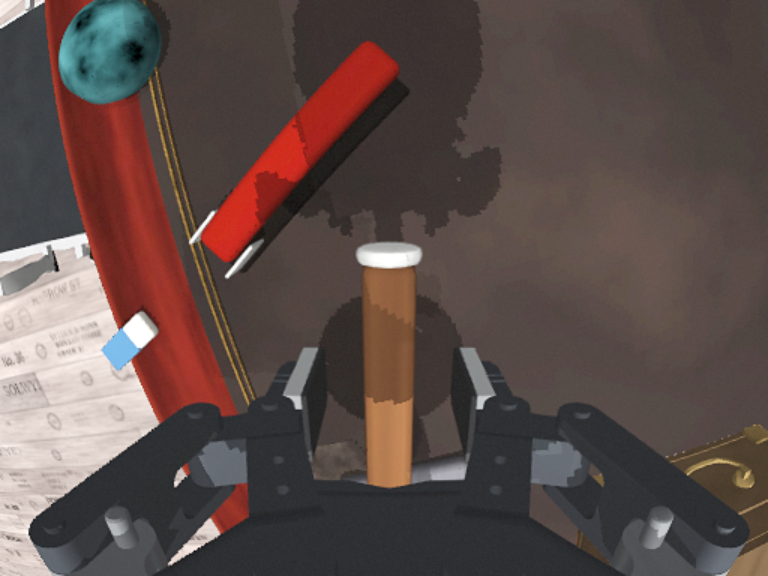

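The lens did not move when the fingers opened, and both pads are clear of the handle. I retreat straight up, then outward.

Emit:
play_rows(moves=[0, 0, 1, 0, 4.4, 0, 0, 2.5, 0, 4.4, 0, 0, 4.5, 0, 4.4, 0, 0, 7, 0, 4.4, 0, 0, 9.5, 0, 4.4])

```text
clock: 21.37
ee_pos: [0.4946, -0.1967, 0.2181]
orientation: [0.085, 0.702, -0.085, 0.702]
force: [0.1, 0.4, 0.0]
finger_gap: 0.512
```

Emit:
play_rows(moves=[-0.5, 0.5, 3, 0, 4.4, -1, 1, 5, 0, 4.4, -2, 2, 5, 0, 4.4, -2, 2, 5, 0, 4.4, -2, 2, 5, 0, 4.4])

```text
clock: 21.78
ee_pos: [0.4748, -0.1767, 0.2674]
orientation: [0.085, 0.702, -0.085, 0.702]
force: [-0.1, -0.7, -0.4]
finger_gap: 0.514
```

```bash
python3 st.py
python3 - <<'E'
from h import *
for n in('scene','side'):
    cv2.imwrite(f'pics/p_{n}.png',cams.read_camera(n)[:,:,::-1])
a=cv2.imread('pics/p_scene.png')[185:265,245:335]; b=cv2.imread('pics/p_side.png')[165:245,250:340]
cv2.imwrite('pics/p1.png',cv2.resize(np.hstack([a,b]),None,fx=4.4,fy=4.4,interpolation=cv2.INTER_CUBIC))
E
```

```text
21.7833 [ 0.4748 -0.1767  0.2674] F [-0.1 -0.7 -0.4] M [-0.02 -0.02  0.02] phi 166.25
```

View pics/p1.png

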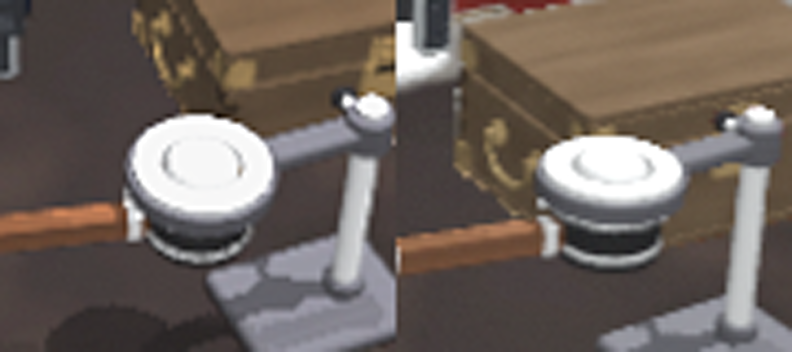

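View pics/p_scene.png

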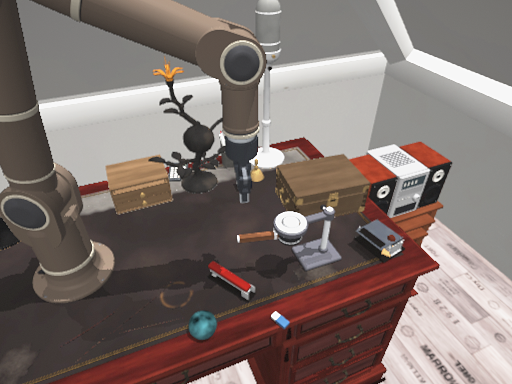

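```bash
python3 - <<'E'
from h import *
C=np.array([.594,-.2215]);
for n,x0,y0 in(('scene',230,205),('side',225,190)):
    crop(f'pics/p_{n}.png',f'pics/p2_{n}.png',x0,x0+90,y0,y0+50,8)
    for ph in (164,166):
        d=np.array([np.cos(np.radians(ph)),np.sin(np.radians(ph))])
        for r,z in((.146,.131),(.050,.131),(0,.115)): print(n,ph,r,np.round((np.array(proj(n,(*(C+r*d),z)))-[x0,y0])*8))
E
python3 -c "
import cv2,numpy as np
a=cv2.imread('pics/p2_scene.png');b=cv2.imread('pics/p2_side.png');cv2.imwrite('pics/p3.png',cv2.resize(np.vstack([a,b]),None,fx=.75,fy=.75))"
```

```text
scene 164 0.146 [ 58. 251.]
scene 164 0.05 [333. 228.]
scene 164 0 [472. 248.]
scene 166 0.146 [ 59. 262.]
scene 166 0.05 [334. 231.]
scene 166 0 [472. 248.]
side 164 0.146 [174. 256.]
side 164 0.05 [443. 222.]
side 164 0 [575. 245.]
side 166 0.146 [179. 263.]
side 166 0.05 [445. 224.]
side 166 0 [575. 245.]
```

View pics/p3.png

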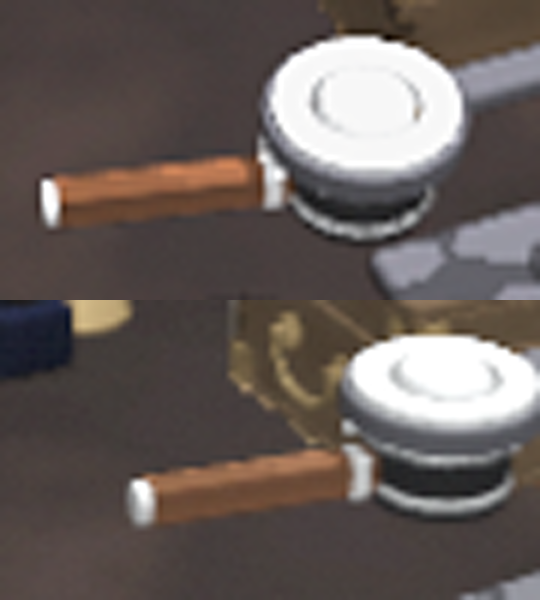

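Run:
```python
from plant import env
print(env.job_done())
```

```text
the job is handed in; nothing more can be done
None
```

The lens is hanging in the ring, locked, released and level as far as my checks show. I handed the job in at about 22 s; the interface reported no verdict.

**What I did:**
- **Finding the angle:** I found the lens and the ring with the wrist camera. The bore gaps showed the ring turned about 14° clockwise.
- **Entering:** I gripped the handle and lifted the lens with the handle about 121° round from world +x. I corrected a lateral touch of about 5 N by less than 1 mm, and the lens then rose freely until it felt the ceiling at about 6 N.
- **Turning:** I lowered it about 1.5 mm and turned it about 45°. The stop was felt from about 168°, at about 6 N on the hand and roughly 1 N m about the ring's axis.
- **Locking:** I backed off to 166° and lowered it until it sat. I then opened the fingers and retreated clear.

**Last checks:**
- **Depth:** the lens sat about 8.3 mm below the ceiling contact. 7.5 mm would mean seated in the notches and 4.5 mm would mean resting on the lands, so it is in the notches.
- **Level and still:** in both fixed cameras the lens did not move on release, and the handle is level within about 1°.
- **Contact and bystanders:** the wrist force after the retreat was about zero. In the last scene picture the stapler, ink bottle, hand bell and eraser looked unmoved, though I did not measure them.

**Disagreement:** the fixed cameras put the stand about 6–7 mm further right (−y) than the wrist camera. I mostly followed the wrist camera, and the low-force entry supported that.

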